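# Set a fresh print to dry under weights

### The job

Put the fresh print to dry under weights: first slide the pigment dish, without lifting it, off the marked place and onto the cork mat, then slide the pressing board with the print, also without lifting it, squarely between the four white corner marks. Then stack every weight that is there (of the blue book, the wooden block, the round tin and the stone seal, one may be missing) in one upright pile in the middle of the board, each lying as it lay at first, the widest base at the bottom and the narrowest on top. Leave the other things on the table undisturbed, and have dish and board in their places at the end.

Things in the scene. Friction and masses are not known exactly. Their poses are not given: they have to be found in the camera images.
- spot: The marked place on the table: four white L-shaped corner marks painted flat on the dark wood, 202 x 172 mm over all, which leave about 10 mm round the board when it lies centred and square between them. Origin: centre of the place, on the table top; x along its long side, y along its short side. It is only paint: nothing catches on it.
- mat: A round cork mat, 144 mm across, flat in the table top (nothing catches on it), where the dish belongs. Origin: its centre, on the table top.
- dish: Round white pigment dish with a red inside, 120 mm across, 26 mm high, upright side wall 5 mm thick, about 0.35 kg; too wide to grip, it slides when pushed at the wall. It starts on the marked place. Origin: centre of its underside; z up. 
- board: Plywood pressing board covered with a sheet of white paper (the print), 170 (its x) x 140 (its y) x 24 mm thick, about 0.45 kg; too wide to grip, it slides on the table when pushed at an edge. Either way round is the same. Origin: centre of its underside; z up. 
- book: Weight: blue thread-bound book, lying flat, 124 (its x) x 68 (its y) x 24 mm high, about 0.35 kg. May be absent. Origin: centre of its underside; z up. 
- block: Weight: brown wooden printing block, 94 (its x) x 58 (its y) x 28 mm high, about 0.22 kg. May be absent. Origin: centre of its underside; z up. 
- tin: Weight: plain round metal tin, 56 mm across, 32 mm high, about 0.22 kg. May be absent. Origin: centre of its underside; z up. 
- seal: Weight: white stone seal, a plain square prism 34 x 34 mm, 44 mm high, standing, about 0.14 kg. May be absent. Origin: centre of its underside; z up. 
- brush_a: Bystander: big palm-fibre brush standing on its bristles, 72 mm across at the foot, 150 mm high. Origin: centre of its underside; z up. 
- brush_b: Bystander: a second such brush, 72 mm across, 150 mm high. Origin: centre of its underside; z up. 
- brush_pot: Bystander: blue ceramic pot, 80 mm across, 80 mm high, with brushes up to 190 mm. Origin: centre of its underside; z up. 
- pigment_pot: Bystander: white pot of red pigment, 90 mm across, 70 mm high, with a stick up to 150 mm. Origin: centre of its underside; z up. 
- saucer: Bystander: small blue saucer, 80 mm across, 20 mm high. Origin: centre of its underside; z up. 
- glue: Bystander: white glue bottle, 44 mm across, 110 mm high. Origin: centre of its underside; z up. 
- baren: Bystander: round printing pad, 90 mm across, with a cork grip, 28 mm high. Origin: centre of its underside; z up. 
- water_bowl: Bystander: white bowl, 90 mm across, 50 mm high. Origin: centre of its underside; z up. 
Not all that is in view belongs to the job. What is shaped like the seal but yellow is not meant.

How it is judged:
On the way, in this order (a step that is already met when the one before it is completed fails the run):
1. the dish has been slid onto the cork mat (horizontal distance between dish and mat below 0.025 m and angle between dish's own z axis and vertical below 0.1 rad and linear speed of dish below 0.02 m/s), for 0.2 s.
2. the board has been slid squarely between the corner marks (horizontal distance between board and spot below 0.02 m and angle between the x axis of board and the x axis of spot, either way round below 0.17 rad and angle between board's own z axis and vertical below 0.06 rad and linear speed of board below 0.02 m/s), for 0.2 s.
3. all the weights that are there are piled on the board, widest base first (horizontal distance between each of book, block, tin, seal and board below 0.03 m and z of each of book, block, tin, seal in the frame of board above 0.02 m and angle between each of book, block, tin, seal's own z axis and vertical below 0.12 rad and linear speed of each of book, block, tin, seal below 0.02 m/s and z of each of block, tin, seal in the frame of book above 0.018 m and z of each of tin, seal in the frame of block above 0.018 m and z of seal in the frame of tin above 0.018 m), for 0.3 s.
At the end, for the whole second after the job is handed in: Dish flat within 25 mm of the mat's centre; board flat within 20 mm and 0.17 rad of the marked place; every weight present on the board, upright, within 30 mm of its centre, piled in the order book, block, tin, seal from below; all at rest (all of step 1 and all of step 2 and all of step 3); the robot touches nothing.
It fails at once if the dish or the board is lifted off the table or tipped instead of slid (height (world z) of any of dish, board above 0.035 m or angle between any of dish, board's own z axis and vertical above 0.4 rad).
It fails at once if a bystander is knocked over or shoved more than 4 cm (distance of any of brush_a, brush_b, brush_pot, pigment_pot, saucer, glue, baren, water_bowl from where it was at the start of the episode above 0.04 m or angle between any of brush_a, brush_b, brush_pot, pigment_pot, saucer, glue, baren, water_bowl's own z axis and vertical above 0.5 rad).
Of book, block, tin, seal only 3 to 4 are there at a start; the rules pass over those that are not, and their reading is None.
At some moment in a run one of board, dish may be knocked a few centimetres aside while the robot is not near it.
Once in a run the grip may slacken for a moment while it holds something.
It also fails if it takes over 210 s, if anything falls off the work surface, if the arm or the gripper's body presses on something with over 40 N, if the wrist force passes 120 N, or if a joint passes its speed limit or range.

### The arm

A 7-joint arm with a two-finger parallel gripper is mounted at the origin on the work surface. World frame = base frame: x ahead of the robot, y to its left, z up, the work surface at z = 0. Lengths are in m, angles in rad, forces in N, time in s.
With the tool pointing down it reaches from about 0.4 to 0.85 m from the base axis. Payload 4.5 kg.
Tool frame: the origin (TCP) lies midway between the tips of the shut fingers; the grasp point (between the pads) lies 19 mm behind it; z points along the fingers, y is the line along which they close (so a half turn about z gives the same grasp; the last joint's range is limited). The gripper opens to 88 mm and grips with 3 to 60 N. Pads are 18 mm wide; open, the fingers measure 123 mm over their backs; the gripper's body (75 mm by 187 mm) begins 45 mm behind the grasp point.
Start: joints at [-1.217, 0.689, -0.195, 1.565, 0.157, 0.902, -0.215], TCP at [0.196, 0.593, 0.239] pointing down, gripper open.
Joint ranges: [-3.01, 3.01], [-0.46, 2.08], [-1.47, 1.51], [0.13, 2.56], [-1, 4.14], [0.04, 2.09], [-2.66, 2.66]. Speed limits (rad/s): [2.57, 2.57, 3.14, 3.14, 3.14, 3.14, 3.14].

### API

Orientations are given as a unit quaternion [x, y, z, w].
In Python, from workcell import bot gives the robot as it stands.
- The arm moves only by the tool step_arm, never from a script. Its argument "commands" is a list of rows, each a list of 5 numbers: the opening, from -1 (shut) to 1 (fully open), then the shift along the tool's x, y, z normalised to -1 to 1, where 1 is 0.1 m, then the turn about the tool's z normalised to -1 to 1, where 1 is 180 degrees. In form: [[claw, x, y, z, turn], ...]. A call has 1 to 12 rows; each row is the pose to reach, as a shift and turn from the pose commanded when the call began, along the tool's axes at that moment, turning the shorter way round; what a row does not reach only later rows make up. A row lasts 1/8 s, in which the tool goes at most 62.5 mm and 10.7 degrees, less where a joint would pass 70% of its speed; a pose out of reach is approached as far as the arm can. A call with a number of a shift or a turn outside -1 to 1 is refused whole. A call with a gripper value outside its range is refused whole. The fingers move at their own pace and stop on an object; "force" is the grip in N (left out, the last holds). Time passes only in rows, so rows that repeat a pose let the fingers close. It gives the time, the measured TCP pose, the force, the opening and the grip force at its end, in the units of the state.
- bot.sense(): the state, without advancing time (a new reading comes with each control period).
- bot.grab_frame(name): name is "scene" or "top" or "wrist"; returns a dict with "image" (384x512x3 uint8, red, green, blue), "depth" (384x512 float32, m along the optical axis (not along the pixel's ray), 0 where there is no reading), "fx", "fy", "cx", "cy" (pixels), "R" (3x3) and "t" (3): a world point X has camera coordinates R X + t; the wrist camera has in their place "tool_from_camera" (4x4, takes a point from camera to tool coordinates, whose origin is the TCP and whose axes are the flange's). Camera axes: x right, y down, z forward; pixel columns grow to the right and rows downward; lengths in m; the calibration is good to about 2 mm. A picture is of the moment at which its call begins: read the wrist's pose just before it.
- bot.finish_job(): hands the job in; it is judged then, once.
Trained networks look in the newest picture that a camera, given by its name, has taken for a name from the list of things; names that differ only in an ending like _2 or _b are one class to them, and where a whole thing is asked for, a point or a joint stands for the part that bears it (a point fixed in the world has none). Each returns a list of dicts, best first, with "confidence" (0 to 1); they miss things now and then, are a little off and sometimes report something else, mostly with a low value. They report only what shows in the picture. A call takes as long as a camera call. They do not tell look-alikes from the thing itself.
- bot.silhouettes(camera, label): "mask" (384x512 bool, what is visible of it).
- bot.pinpoint(camera, label): "location" ([x, y, z] in m, in world coordinates, good to about 4 mm: a listed point, or the origin of a listed thing).
The state is a dict: "clock": time; "joints": joint angles; "joint_vel": joint speeds; "tau": joint torques, N m; "ee_pos": TCP position; "eef_rot": TCP orientation; "force": force on the tool from outside, world axes, zero at the start; "moment": the same for the moment, N m; "width": opening from 0.0 (shut) to 1.0 (fully open); "grasp_force": force on a finger pad.
Only numpy, scipy, OpenCV 4.12 (cv2) and the standard library are available. Lean on these libraries where they do the work, as an engineer would, in place of code of your own. Each camera call takes 0.05 s, during which the arm holds its last target. There are 200 camera calls.

## Working session

There is one attempt and no reset: what is moved stays moved. The work goes in short steps, Python scripts to look and compute and a tool call to move; the robot and the scene stay as the last step left them, time stands still between calls to the robot, and variables do not carry over. Pictures are saved under pics/ and viewed, at most 14 in all, crops included, and the job is handed in when it is done.

Besides the shell and the picture viewer there is one more tool, called after "Call:" by a JSON object that holds its "method" and its "body", one argument or row to a line. step_arm: Moves the arm, as the interface text tells. Its arguments: {"type":"object","properties":{"commands":{"type":"array"},"force":{"type":"number"}},"required":["commands"]}

```bash
mkdir -p pics; ls; cat > h.py <<'E'
import numpy as np, cv2
from workcell import bot
def grab(n,save=None):
    s=bot.sense(); f=bot.grab_frame(n)
    if n=="wrist":
        from scipy.spatial.transform import Rotation as Ro
        T=np.eye(4);T[:3,:3]=Ro.from_quat(s["eef_rot"]).as_matrix();T[:3,3]=s["ee_pos"]
        W=T@np.array(f["tool_from_camera"])
    else:
        W=np.eye(4);R=np.array(f["R"]);W[:3,:3]=R.T;W[:3,3]=-R.T@np.array(f["t"])
    f["W"]=W
    d=f["depth"];v,u=np.mgrid[:384,:512]
    P=np.stack([(u-f["cx"])/f["fx"]*d,(v-f["cy"])/f["fy"]*d,d],-1)
    f["P"]=P@W[:3,:3].T+W[:3,3]
    if save: cv2.imwrite("pics/"+save+".png",f["image"][:,:,::-1])
    return f
def proj(f,p):
    c=np.linalg.inv(f["W"])@np.r_[p,1]
    return [round(float(c[0]/c[2]*f["fx"]+f["cx"])),round(float(c[1]/c[2]*f["fy"]+f["cy"]))]
E
python3 - <<'E'
from h import *
s=bot.sense();print({k:np.round(v,3) for k,v in s.items()})
for n in("top","scene"):
    f=grab(n,n+"0"); print(n,f["W"][:3,3])
    for l in "spot mat dish board book block tin seal brush_a brush_pot pigment_pot saucer glue baren water_bowl".split():
        print(l,[(round(r["confidence"],2),np.round(r["location"],3).tolist(),proj(f,r["location"])) for r in bot.pinpoint(n,l)])
E
```

```text
pics
{'clock': np.float64(0.0), 'joints': array([-1.217,  0.69 , -0.195,  1.566,  0.157,  0.902, -0.215]), 'joint_vel': array([ 0.001,  0.   ,  0.   ,  0.001, -0.   , -0.002, -0.001]), 'tau': array([ 1.0000e-03, -5.2757e+01, -1.2670e+00, -1.5343e+01, -5.3000e-02,
        6.0000e-03,  0.0000e+00]), 'ee_pos': array([0.196, 0.593, 0.238]), 'eef_rot': array([ 0.159,  0.987, -0.001, -0.   ]), 'force': array([-0.206,  0.061,  0.848]), 'moment': array([-0.005, -0.038, -0.06 ]), 'grasp_force': np.float64(0.0), 'width': np.float64(1.003)}
top [ 0.23198401 -0.09747591  1.35451791]
spot []
mat [(0.74, [0.596, -0.226, -0.003], [299, 179])]
dish [(0.77, [0.566, 0.024, 0.001], [219, 190])]
board [(0.68, [0.54, 0.34, -0.001], [116, 200]), (0.24, [0.713, 0.371, -0.003], [109, 148])]
book [(0.59, [0.354, 0.32, -0.004], [120, 261])]
block [(0.68, [0.382, -0.364, 0.001], [348, 246])]
tin [(0.62, [0.536, -0.399, 0.0], [356, 196])]
seal [(0.6, [0.431, -0.137, 0.002], [272, 232]), (0.57, [0.294, -0.23, -0.003], [305, 277]), (0.42, [0.381, -0.198, -0.001], [293, 248]), (0.42, [0.452, -0.226, 0.001], [301, 
[... 831 characters left out ...]
98, -0.0], [170, 250])]
seal [(0.77, [0.45, -0.226, -0.001], [203, 200]), (0.75, [0.294, -0.226, 0.003], [174, 171]), (0.73, [0.347, -0.113, -0.002], [212, 164]), (0.7, [0.38, -0.196, -0.005], [198, 183]), (0.62, [0.432, -0.136, -0.002], [222, 182])]
brush_a [(0.7, [0.674, -0.44, 0.002], [189, 297]), (0.66, [0.751, 0.232, 0.003], [374, 179])]
brush_pot [(0.6, [0.712, 0.369, 0.004], [389, 153])]
pigment_pot [(0.86, [0.562, -0.55, -0.002], [126, 294])]
saucer [(0.5, [0.365, 0.158, -0.001], [274, 131])]
glue [(0.66, [0.418, -0.511, 0.0], [112, 247])]
baren [(0.92, [0.282, -0.37, 0.004], [132, 191]), (0.43, [0.541, 0.342, 0.002], [344, 132])]
water_bowl [(0.56, [0.8, 0.144, -0.002], [370, 204])]
```

```bash
python3 - <<'E'
import cv2
a=cv2.imread('pics/top0.png');cv2.imwrite('pics/top0c.png',cv2.resize(a[90:310,70:440],None,fx=2.15,fy=2.15,interpolation=cv2.INTER_CUBIC))
a=cv2.imread('pics/scene0.png');cv2.imwrite('pics/scene0c.png',cv2.resize(a[80:330,80:420],None,fx=2.3,fy=2.3,interpolation=cv2.INTER_CUBIC))
E
```

```text
(no output)
```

View pics/top0c.png

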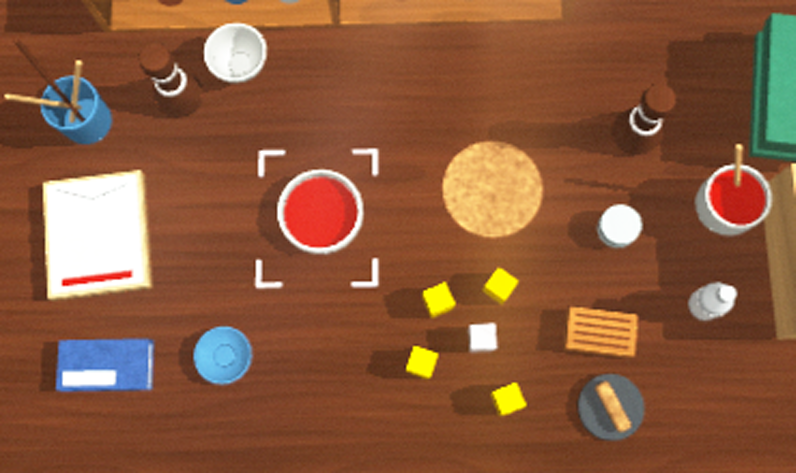

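View pics/scene0c.png

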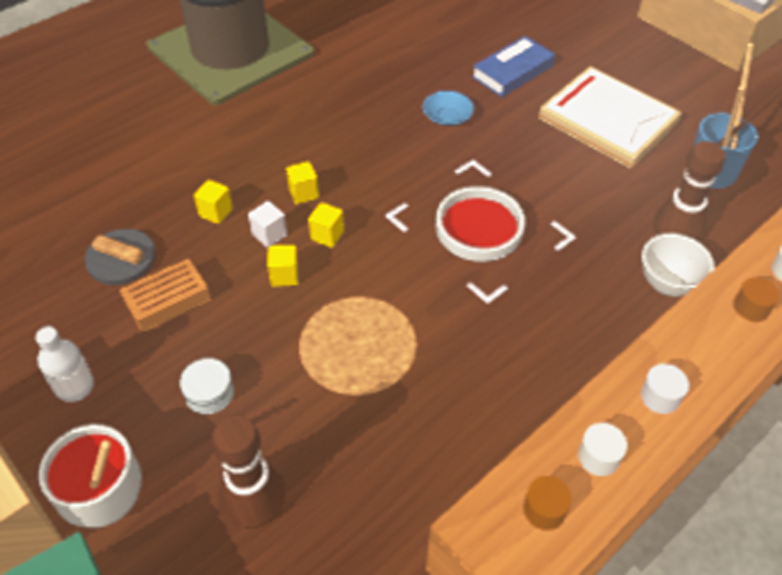

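All four weights are there. The five seal-shaped things, as top0 pixels: white at (293,248), yellow at (272,232), (301,224), (264,259) and (305,277). The white one is the seal, and I'll confirm it in a wrist crop. Next I'll measure everything.

```bash
cat >> h.py <<'E'
def rect(xy):
    (c,s,a)=cv2.minAreaRect((np.asarray(xy)*1000).astype(np.float32))
    if s[0]<s[1]: s=s[::-1];a+=90
    a=(a+90)%180-90
    return np.round(np.array(c)/1000,4).tolist(),np.round(s,0).tolist(),round(a,1)   # centre, size mm, world angle of long side
def top_of(f,xy,r,zmin=0.012,band=0.006,zmax=.06):
    P=f["P"];m=(np.hypot(P[...,0]-xy[0],P[...,1]-xy[1])<r)&(P[...,2]>zmin)&(P[...,2]<zmax)&(f["depth"]>0)
    zt=np.percentile(P[m][:,2],90) ; m&=abs(P[...,2]-zt)<band
    m=cv2.morphologyEx(m.astype(np.uint8),cv2.MORPH_OPEN,np.ones((2,2)))>0
    return round(float(np.median(P[m][:,2])),4),rect(P[m][:,:2]),int(m.sum())
def spot(f):
    P=f["P"];I=f["image"].astype(int)
    m=(I.min(-1)>130)&(abs(P[...,0]-.58)<.14)&(abs(P[...,1]-.02)<.13)&(abs(P[...,2])<.008)&(f["depth"]>0)
    return rect(P[m][:,:2]),int(m.sum())
def plan(x,y,z,yaw=None):
    "shift in tool axes (units .1 m) and turn (units 180deg); yaw = world angle of tool x"
    from scipy.spatial.transform import Rotation as Ro
    s=bot.sense();R=Ro.from_quat(s["eef_rot"]).as_matrix()
    d=R.T@(np.array([x,y,z])-s["ee_pos"]);h=np.degrees(np.arctan2(R[1,0],R[0,0]))
    t=0 if yaw is None else -((yaw-h+180)%360-180)/180
    print("at",np.round(s["ee_pos"],4),"yaw",round(h,1),"-> shift",np.round(d*10,3),"turn",round(t,3),"t",round(float(s["clock"]),1))
E
python3 - <<'E'
from h import *
L=dict(board=((.54,.34),.13),book=((.354,.32),.09),block=((.382,-.364),.065),tin=((.533,-.399),.05),seal=((.381,-.197),.045),dish=((.566,.023),.08))
for n in("top","scene"):
    f=grab(n);print(n,"spot",spot(f))
    for k,(c,r) in L.items(): print(k,top_of(f,c,r,.012))
plan(.54,.44,.15,90)
E
```

```text
top spot (([0.5634, 0.0292], [206.0, 174.0], -0.9), 302)
board (0.0252, ([0.3884, 0.1924], [628.0, 200.0], 44.0), 1858)
book (0.024, ([0.3213, 0.1383], [496.0, 88.0], 79.3), 744)
block (0.0291, ([0.3841, -0.3683], [100.0, 55.0], 82.3), 415)
tin (0.0334, ([0.3884, -0.2725], [466.0, 53.0], -41.8), 222)
seal (0.0445, ([0.3231, -0.152], [208.0, 43.0], -42.5), 104)
dish (0.0208, ([0.5662, 0.0215], [116.0, 115.0], -0.5), 155)
scene spot (([0.5602, 0.0319], [206.0, 182.0], -0.5), 259)
board (0.0247, ([0.7352, -0.0988], [1124.0, 197.0], -66.5), 1199)
book (0.0236, ([0.6639, -0.1173], [1192.0, 118.0], -55.5), 374)
block (0.0278, ([0.7007, -0.4376], [744.0, 101.0], -13.7), 534)
tin (0.0321, ([0.776, -0.4949], [568.0, 55.0], -21.8), 315)
seal (0.0432, ([0.3831, -0.2003], [33.0, 30.0], -85.3), 97)
dish (0.0216, ([0.768, -0.267], [826.0, 118.0], -55.6), 163)
at [0.1965 0.5933 0.2387] yaw 161.7 -> shift [-3.743 -0.376  0.887] turn 0.398 t 1.7
```

```bash
sed -i 's/np.ones((2,2)))>0/np.ones((3,3)))>0/' h.py
python3 - <<'E'
from h import *
L=dict(board=((.54,.34),.13),book=((.354,.32),.09),block=((.382,-.364),.065),tin=((.533,-.399),.05),seal=((.381,-.197),.045),dish=((.566,.023),.08))
for n in("top","scene"):
    f=grab(n)
    for k,(c,r) in L.items():
        try: print(k,top_of(f,c,r,.012))
        except Exception as e: print(k,"none")
    I=f["image"].astype(int);P=f["P"];m=(I[...,0]>I[...,2]+50)&(abs(P[...,0]-.596)<.1)&(abs(P[...,1]+.225)<.1)&(abs(P[...,2])<.01)&(I[...,0]>150)
    m=cv2.morphologyEx(m.astype(np.uint8),cv2.MORPH_OPEN,np.ones((3,3)))>0
    print("mat",rect(P[m][:,:2]))
E
```

```text
board (0.026, ([0.5436, 0.3395], [165.0, 138.0], 6.2), 1373)
book (0.025, ([0.3549, 0.3206], [122.0, 61.0], 86.6), 387)
block (0.0299, ([0.388, -0.3622], [93.0, 53.0], 81.6), 317)
tin (0.034, ([0.5342, -0.3993], [54.0, 36.0], -82.7), 142)
seal (0.0456, ([0.3813, -0.197], [32.0, 30.0], 87.9), 103)
dish (nan, ([0.0, 0.0], [0.0, 0.0], 0.0), 0)
mat ([0.5859, -0.2292], [174.0, 156.0], -1.5)
board (0.0248, ([0.5406, 0.3393], [170.0, 142.0], 5.4), 1186)
book (0.0237, ([0.3564, 0.3186], [128.0, 72.0], 89.1), 365)
block (0.0279, ([0.3839, -0.3631], [94.0, 61.0], 81.4), 523)
tin (0.0323, ([0.5323, -0.4003], [54.0, 53.0], -46.6), 304)
seal (0.0439, ([0.3802, -0.1997], [37.0, 34.0], 4.4), 95)
dish (0.0245, ([0.6062, -0.0174], [9.0, 7.0], 45.6), 12)
mat ([0.5959, -0.2225], [147.0, 145.0], 76.7)
  return _methods._mean(a, axis=axis, dtype=dtype,
  ret = ret.dtype.type(ret / rcount)
```

Call:
{"method": "step_arm", "body": {
  "commands": [
    [0.4,-0.99,-0.7,0,0.359],
    [0.4,-0.99,-0.7,0,0.359],
    [0.4,-0.99,-0.7,0,0.359],
    [0.4,-0.99,-0.7,0,0.359],
    [0.4,-0.99,-0.7,0,0.359],
    [0.4,-0.99,-0.7,0,0.359],
    [0.4,-0.99,-0.7,0,0.359],
    [0.4,-0.99,-0.7,0,0.359]
  ]
}}

```text
clock: 2.8
ee_pos: [0.2683, 0.4958, 0.2387]
eef_rot: [0.661, 0.75, 0.0, -0.0]
force: [0.7, 0.5, 0.3]
width: 0.697
grasp_force: 0.0
```

Call:
{"method": "step_arm", "body": {
  "commands": [
    [0.4,-1,0.59,0,0],
    [0.4,-1,0.59,0,0],
    [0.4,-1,0.59,0,0]
  ]
}}

```text
clock: 3.18
ee_pos: [0.3429, 0.3992, 0.239]
eef_rot: [0.665, 0.747, -0.0, 0.001]
force: [-0.2, -0.1, -0.3]
width: 0.701
grasp_force: 0.0
```

Call:
{"method": "step_arm", "body": {
  "commands": [
    [0.4,-1,0.59,0,0],
    [0.4,-1,0.59,0,0],
    [0.4,-1,0.59,0,0]
  ]
}}

```text
clock: 3.55
ee_pos: [0.4129, 0.3083, 0.2389]
eef_rot: [0.665, 0.747, 0.0, 0.001]
force: [-0.5, 0.3, 0.0]
width: 0.699
grasp_force: 0.0
```

Call:
{"method": "step_arm", "body": {
  "commands": [
    [0.4,-1,0.59,0,0],
    [0.4,-1,0.59,0,0],
    [0.4,-1,0.59,0,0]
  ]
}}

```text
clock: 3.92
ee_pos: [0.4832, 0.2171, 0.2388]
eef_rot: [0.664, 0.748, 0.0, 0.001]
force: [-0.8, 1.0, 0.4]
width: 0.696
grasp_force: 0.0
```

Call:
{"method": "step_arm", "body": {
  "commands": [
    [0.4,-1,0.59,0,0],
    [0.4,-1,0.59,0,0],
    [0.4,-1,0.59,0,0],
    [0.4,-1,0.59,0,0]
  ]
}}

```text
clock: 4.42
ee_pos: [0.5507, 0.131, 0.2384]
eef_rot: [0.661, 0.751, 0.0, -0.001]
force: [-0.2, 0.7, -0.6]
width: 0.703
grasp_force: 0.0
```

```bash
python3 - <<'E'
from h import *
print(bot.sense()["width"])
plan(.556,.107,.010,97)
f=grab("wrist","w1")
f=grab("top");print([(r["confidence"],r["location"]) for r in bot.pinpoint("top","dish")])
E
```

```text
0.7029081386495625
at [0.5507 0.131  0.2384] yaw 97.3 -> shift [-0.251  0.025  2.284] turn 0.002 t 4.4
[(0.75, [0.5661, 0.0214, -0.0011])]
```

Call:
{"method": "step_arm", "body": {
  "commands": [
    [0.4,-0.25,0.02,1,0],
    [0.4,-0.25,0.02,1,0],
    [0.4,-0.25,0.02,1,0]
  ]
}}

```text
clock: 4.95
ee_pos: [0.5544, 0.1035, 0.1365]
eef_rot: [0.662, 0.75, -0.003, -0.002]
force: [0.1, 0.2, 0.3]
width: 0.702
grasp_force: 0.0
```

Call:
{"method": "step_arm", "body": {
  "commands": [
    [0.4,0,0,0.5,0],
    [0.4,0,0,0.9,0],
    [0.4,0,0,1,0]
  ]
}}

```text
clock: 5.32
ee_pos: [0.5564, 0.1049, 0.0385]
eef_rot: [0.662, 0.75, -0.0, -0.001]
force: [-0.6, 0.2, -0.2]
width: 0.699
grasp_force: 0.0
```

Call:
{"method": "step_arm", "body": {
  "commands": [
    [0.4,0,0,0.2,0],
    [0.4,0,0,0.28,0],
    [0.4,0,0,0.28,0]
  ]
}}

```text
clock: 5.7
ee_pos: [0.557, 0.1033, 0.0109]
eef_rot: [0.662, 0.749, 0.0, 0.0]
force: [0.5, 0.5, 0.3]
width: 0.704
grasp_force: 0.0
```

```bash
python3 - <<'E'
from h import *
s=bot.sense();print(s["force"]);plan(.5887,-.1655,.010,97)
E
```

```text
[0.51130558 0.45693962 0.26833832]
at [0.557  0.1033 0.0109] yaw 97.1 -> shift [-2.707 -0.016  0.008] turn 0.0 t 5.7
```

Call:
{"method": "step_arm", "body": {
  "commands": [
    [0.4,-0.06,0,0,0],
    [0.4,-0.12,0,0,0],
    [0.4,-0.2,0,0,0],
    [0.4,-0.28,0,0,0],
    [0.4,-0.36,0,0,0],
    [0.4,-0.44,0,0,0],
    [0.4,-0.53,0,0,0],
    [0.4,-0.62,0,0,0],
    [0.4,-0.71,0,0,0],
    [0.4,-0.8,0,0,0],
    [0.4,-0.9,0,0,0],
    [0.4,-1,0,0,0]
  ]
}}

```text
clock: 7.2
ee_pos: [0.5691, 0.0033, 0.0107]
eef_rot: [0.662, 0.749, -0.0, -0.0]
force: [0.3, 3.3, 1.9]
width: 0.708
grasp_force: 1.8
```

Call:
{"method": "step_arm", "body": {
  "commands": [
    [0.4,-0.1,0,0,0],
    [0.4,-0.2,0,0,0],
    [0.4,-0.3,0,0,0],
    [0.4,-0.4,0,0,0],
    [0.4,-0.5,0,0,0],
    [0.4,-0.6,0,0,0],
    [0.4,-0.7,0,0,0],
    [0.4,-0.8,0,0,0],
    [0.4,-0.9,0,0,0],
    [0.4,-1,0,0,0],
    [0.4,-1,0,0,0]
  ]
}}

```text
clock: 8.57
ee_pos: [0.5814, -0.0977, 0.0106]
eef_rot: [0.663, 0.749, -0.001, 0.001]
force: [0.2, 0.1, -0.2]
width: 0.702
grasp_force: 0.0
```

```bash
python3 - <<'E'
from h import *
for n in ("top","scene"):
    f=grab(n,n+"1");print([(r["confidence"],np.round(r["location"],4)) for r in bot.pinpoint(n,"dish")])
plan(.5887,-.1655,.010,97)
E
```

```text
[(0.82, array([ 5.894e-01, -1.575e-01,  2.000e-04]))]
[(0.81, array([ 0.5894, -0.1608,  0.0026])), (0.21, array([ 4.194e-01, -5.139e-01,  5.000e-04]))]
at [ 0.5812 -0.0957  0.0105] yaw 97.0 -> shift [-0.702 -0.011  0.005] turn 0.0 t 8.8
```

Call:
{"method": "step_arm", "body": {
  "commands": [
    [0.4,-0.1,0,0,0],
    [0.4,-0.2,0,0,0],
    [0.4,-0.3,0,0,0],
    [0.4,-0.4,0,0,0],
    [0.4,-0.5,0,0,0],
    [0.4,-0.57,0,0,0],
    [0.4,-0.63,0,0,0],
    [0.4,-0.67,0,0,0],
    [0.4,-0.67,0,0,0],
    [0.4,-0.5,0,0,0],
    [0.4,-0.3,0,0,0]
  ]
}}

```text
clock: 10.15
ee_pos: [0.5851, -0.1233, 0.0108]
eef_rot: [0.662, 0.749, 0.0, -0.0]
force: [0.2, 0.5, -0.9]
width: 0.697
grasp_force: 0.0
```

```bash
python3 - <<'E'
from h import *
for n in ("top","scene"):
    f=grab(n,n+"2");print([(r["confidence"],np.round(r["location"],4)) for l in("dish","board","mat") for r in bot.pinpoint(n,l)])
    print("spot",spot(f))
plan(.552,.45,.010,94)
E
```

```text
[(0.65, array([ 5.963e-01, -2.248e-01,  5.000e-04])), (0.93, array([ 0.539,  0.343, -0.   ]))]
spot (([0.5639, 0.0964], [202.0, 38.0], -0.6), 121)
[(0.68, array([ 0.5959, -0.2259,  0.0011])), (0.61, array([ 5.411e-01,  3.404e-01, -5.000e-04])), (0.78, array([0.5421, 0.3376, 0.0022])), (0.46, array([0.7115, 0.3696, 0.0029]))]
spot (([0.5596, 0.0319], [208.0, 179.0], -1.1), 145)
at [ 0.5851 -0.126   0.0107] yaw 97.0 -> shift [5.757e+00 3.730e-01 3.000e-03] turn 0.017 t 10.6
```

Call:
{"method": "step_arm", "body": {
  "commands": [
    [1,0.2,0,-1,0],
    [1,0.2,0,-1,0],
    [1,0.2,0,-1,0]
  ]
}}

```text
clock: 10.92
ee_pos: [0.5849, -0.1053, 0.1137]
eef_rot: [0.662, 0.749, 0.002, 0.003]
force: [-0.5, -0.1, 0.1]
width: 0.993
grasp_force: 0.0
```

Call:
{"method": "step_arm", "body": {
  "commands": [
    [1,1,0.03,-0.4,0.005],
    [1,1,0.03,-0.4,0.005],
    [1,1,0.03,-0.4,0.005]
  ]
}}

```text
clock: 11.3
ee_pos: [0.5735, -0.0011, 0.1509]
eef_rot: [0.666, 0.746, 0.001, -0.001]
force: [0.4, -0.0, -0.9]
width: 1.004
grasp_force: 0.0
```

Call:
{"method": "step_arm", "body": {
  "commands": [
    [1,1,0.03,0,0],
    [1,1,0.03,0,0],
    [1,1,0.03,0,0]
  ]
}}

```text
clock: 11.68
ee_pos: [0.5649, 0.0968, 0.1495]
eef_rot: [0.666, 0.746, -0.0, -0.001]
force: [0.1, -0.4, -0.3]
width: 0.998
grasp_force: 0.0
```

Call:
{"method": "step_arm", "body": {
  "commands": [
    [1,1,0.03,0,0],
    [1,1,0.03,0,0],
    [1,1,0.03,0,0]
  ]
}}

```text
clock: 12.05
ee_pos: [0.5575, 0.1956, 0.1497]
eef_rot: [0.667, 0.745, -0.0, -0.001]
force: [-0.2, -0.5, -0.5]
width: 0.997
grasp_force: 0.0
```

Call:
{"method": "step_arm", "body": {
  "commands": [
    [1,1,0.03,0,0],
    [1,1,0.03,0,0],
    [1,1,0.03,0,0]
  ]
}}

```text
clock: 12.42
ee_pos: [0.5501, 0.2947, 0.1498]
eef_rot: [0.667, 0.745, -0.0, -0.0]
force: [0.2, -0.2, 0.2]
width: 0.999
grasp_force: 0.0
```

Call:
{"method": "step_arm", "body": {
  "commands": [
    [1,1,0.03,0,0],
    [1,1,0.03,0,0],
    [1,1,0.03,0,0],
    [1,1,0.03,0,0]
  ]
}}

```text
clock: 12.92
ee_pos: [0.5442, 0.3889, 0.1502]
eef_rot: [0.67, 0.743, -0.001, 0.001]
force: [-0.5, -0.3, -0.3]
width: 1.0
grasp_force: 0.0
```

```bash
python3 - <<'E'
from h import *
for n in ("top","scene"):
    f=grab(n,n+"3");print([(r["confidence"],np.round(r["location"],4)) for l in("dish","board") for r in bot.pinpoint(n,l)])
    print("spot",spot(f),top_of(f,(.54,.34),.13))
plan(.532,.442,.010,96)
E
```

```text
[(0.31, array([0.3669, 0.1556, 0.0022])), (0.61, array([0.5393, 0.3403, 0.0019])), (0.49, array([ 0.5957, -0.225 , -0.0007]))]
spot (([0.5626, 0.0282], [205.0, 173.0], -0.3), 254) (0.026, ([0.5427, 0.3402], [168.0, 138.0], 5.2), 1228)
[(0.74, array([ 0.5983, -0.2258,  0.0029])), (0.57, array([5.422e-01, 3.386e-01, 3.000e-04]))]
spot (([0.5608, 0.0311], [206.0, 181.0], -1.1), 206) (0.0248, ([0.54, 0.3392], [170.0, 143.0], 6.4), 1179)
at [0.543  0.3921 0.1508] yaw 96.1 -> shift [ 0.509 -0.056  1.408] turn 0.0 t 13.2
```

Call:
{"method": "step_arm", "body": {
  "commands": [
    [1,0.51,-0.05,0,0],
    [1,0.51,-0.05,0.4,0],
    [1,0.51,-0.05,0.9,0],
    [1,0.51,-0.05,1,0]
  ]
}}

```text
clock: 13.72
ee_pos: [0.5298, 0.4415, 0.0474]
eef_rot: [0.668, 0.744, -0.003, -0.0]
force: [-0.7, -0.2, -0.4]
width: 0.997
grasp_force: 0.0
```

Call:
{"method": "step_arm", "body": {
  "commands": [
    [1,0,0,0.25,0],
    [1,0,0,0.4,0],
    [1,0,0,0.4,0]
  ]
}}

```text
clock: 14.1
ee_pos: [0.5318, 0.4432, 0.0107]
eef_rot: [0.668, 0.744, -0.0, -0.0]
force: [0.4, -0.2, 0.1]
width: 0.997
grasp_force: 0.0
```

```bash
python3 - <<'E'
from h import *
plan(.563,.1105,.010,89.3)
E
```

```text
at [0.5318 0.4432 0.0107] yaw 96.1 -> shift [-3.342 -0.046  0.008] turn 0.038 t 14.1
```

Call:
{"method": "step_arm", "body": {
  "commands": [
    [1,-0.06,0,0,0],
    [1,-0.12,0,0,0],
    [1,-0.18,0,0,0],
    [1,-0.24,0,0,0],
    [1,-0.3,0,0,0],
    [1,-0.4,0,0,0],
    [1,-0.5,0,0,0],
    [1,-0.6,0,0,0],
    [1,-0.7,0,0,0],
    [1,-0.8,0,0,0],
    [1,-0.9,0,0,0],
    [1,-1,0,0,0]
  ]
}}

```text
clock: 15.6
ee_pos: [0.5427, 0.3435, 0.0107]
eef_rot: [0.668, 0.744, -0.0, -0.0]
force: [-0.4, 2.7, 2.4]
width: 1.0
grasp_force: 1.8
```

Call:
{"method": "step_arm", "body": {
  "commands": [
    [1,-0.1,0,0,0.002],
    [1,-0.2,0,0,0.004],
    [1,-0.3,0,0,0.006],
    [1,-0.4,0,0,0.008],
    [1,-0.5,0,0,0.01],
    [1,-0.6,0,0,0.012],
    [1,-0.7,0,0,0.014],
    [1,-0.8,0,0,0.016],
    [1,-0.9,0,0,0.018],
    [1,-1,0,0,0.02],
    [1,-1,0,0,0.02]
  ]
}}

```text
clock: 16.98
ee_pos: [0.5534, 0.242, 0.0104]
eef_rot: [0.692, 0.722, -0.001, 0.001]
force: [0.5, -0.4, 0.0]
width: 0.999
grasp_force: 0.0
```

```bash
python3 - <<'E'
from h import *
s=bot.sense();print(s["force"])
for n in ("top","scene"):
    f=grab(n,n+"4");print([(r["confidence"],np.round(r["location"],4)) for l in("dish","board") for r in bot.pinpoint(n,l)])
    print(top_of(f,(s["ee_pos"][0],s["ee_pos"][1]-.08),.12,zmax=.03))
plan(.563,.1105,.010,89.3)
E
```

```text
[ 0.51293132 -0.3592926   0.03136186]
[(0.62, array([ 5.987e-01, -2.228e-01, -3.000e-04])), (0.48, array([ 4.187e-01, -5.115e-01,  1.000e-04])), (0.72, array([5.544e-01, 1.599e-01, 5.000e-04])), (0.56, array([ 0.3808, -0.1975, -0.0025])), (0.33, array([ 0.5972, -0.2242, -0.0015]))]
(0.0258, ([0.5554, 0.1596], [169.0, 137.0], 2.2), 1264)
[(0.8, array([ 0.598 , -0.2229,  0.0029])), (0.83, array([0.5522, 0.1582, 0.0007]))]
(0.0248, ([0.5537, 0.1616], [171.0, 148.0], 2.1), 1497)
at [0.5531 0.2445 0.0104] yaw 92.6 -> shift [-1.343  0.039  0.005] turn 0.018 t 17.3
```

Call:
{"method": "step_arm", "body": {
  "commands": [
    [1,-0.09,0,0,0.002],
    [1,-0.18,0.01,0,0.004],
    [1,-0.27,0.01,0,0.006],
    [1,-0.36,0.02,0,0.007],
    [1,-0.45,0.02,0,0.008],
    [1,-0.54,0.03,0,0.01],
    [1,-0.63,0.03,0,0.012],
    [1,-0.72,0.04,0,0.014],
    [1,-0.8,0.04,0,0.016],
    [1,-0.88,0.05,0,0.017],
    [1,-0.95,0.05,0,0.018],
    [1,-0.95,0.05,0,0.018]
  ]
}}

```text
clock: 18.77
ee_pos: [0.5627, 0.1486, 0.0107]
eef_rot: [0.712, 0.702, -0.0, 0.0]
force: [-0.4, 0.6, 0.1]
width: 1.002
grasp_force: 0.0
```

```bash
python3 - <<'E'
from h import *
s=bot.sense()
for n in ("top","scene"):
    f=grab(n,n+"5");print([(r["confidence"],np.round(r["location"],4)) for l in("board",) for r in bot.pinpoint(n,l)])
    print(top_of(f,(s["ee_pos"][0],s["ee_pos"][1]-.08),.12,zmax=.03))
plan(.564,.113,.010,89.3)
E
```

```text
[(0.69, array([0.5577, 0.067 , 0.0009])), (0.5, array([ 0.3834, -0.197 , -0.0018])), (0.37, array([0.3701, 0.1577, 0.0005]))]
(0.026, ([0.561, 0.0673], [169.0, 133.0], 1.7), 1213)
[(0.6, array([ 0.5602,  0.065 , -0.0013]))]
(0.0249, ([0.5583, 0.0665], [171.0, 144.0], -0.6), 1661)
at [0.5625 0.1499 0.0107] yaw 89.3 -> shift [-0.369  0.019  0.007] turn 0.0 t 19.0
```

Call:
{"method": "step_arm", "body": {
  "commands": [
    [1,-0.1,0.01,0,0],
    [1,-0.18,0.02,0,0],
    [1,-0.25,0.03,0,0],
    [1,-0.31,0.03,0,0],
    [1,-0.36,0.03,0,0],
    [1,-0.37,0.03,0,0],
    [1,-0.37,0.03,0,0],
    [1,-0.15,0.03,0,0],
    [1,0.1,0.03,0,0],
    [1,0.1,0.03,-0.4,0],
    [1,0.1,0.03,-0.9,0],
    [1,0.1,0.03,-0.9,0]
  ]
}}

```text
clock: 20.48
ee_pos: [0.5683, 0.1605, 0.1043]
eef_rot: [0.711, 0.703, 0.003, 0.002]
force: [0.2, 0.6, 0.3]
width: 1.001
grasp_force: 0.0
```

```bash
python3 - <<'E'
from h import *
s=bot.sense()
for n in ("top","scene"):
    f=grab(n,n+"6");print([(r["confidence"],np.round(r["location"],4)) for l in("board","dish","book") for r in bot.pinpoint(n,l)])
    print(top_of(f,(.562,.03),.12,zmax=.03),spot(f),top_of(f,(.355,.32),.09))
plan(.355,.319,.12,88)
E
```

```text
[(0.81, array([0.5625, 0.0315, 0.0018])), (0.54, array([ 0.3532,  0.3223, -0.004 ])), (0.52, array([ 0.3818, -0.1941, -0.0016]))]
(0.0259, ([0.5639, 0.0313], [170.0, 137.0], -0.8), 1321) (([0.563, 0.0288], [206.0, 173.0], -0.7), 308) (0.0246, ([0.3492, 0.3657], [50.0, 34.0], 2.4), 128)
[(0.65, array([ 5.606e-01,  2.390e-02, -3.000e-04])), (0.45, array([0.8026, 0.144 , 0.0021])), (0.43, array([ 0.5591, -0.5537, -0.0024])), (0.63, array([ 0.5969, -0.2255,  0.0008])), (0.27, array([0.7098, 0.3676, 0.0015])), (0.47, array([0.3559, 0.3202, 0.0035]))]
(0.0248, ([0.5611, 0.0286], [172.0, 143.0], -1.0), 1727) (([0.56, 0.0321], [207.0, 180.0], -0.3), 163) (0.0237, ([0.3508, 0.2669], [69.0, 36.0], -29.7), 74)
at [0.5651 0.1598 0.0997] yaw 89.3 -> shift [ 1.567 -2.12  -0.2  ] turn 0.007 t 20.9
```

Call:
{"method": "step_arm", "body": {
  "commands": [
    [1,0.52,-0.7,-0.5,0.007],
    [1,0.52,-0.7,-0.5,0.007],
    [1,0.52,-0.7,-0.5,0.007]
  ]
}}

```text
clock: 21.25
ee_pos: [0.4946, 0.2155, 0.1514]
eef_rot: [0.717, 0.697, 0.001, -0.001]
force: [0.4, -0.7, -0.5]
width: 0.999
grasp_force: 0.0
```

Call:
{"method": "step_arm", "body": {
  "commands": [
    [1,0.52,-0.7,-0.5,0],
    [1,0.52,-0.7,-0.5,0],
    [1,0.52,-0.7,-0.5,0]
  ]
}}

```text
clock: 21.62
ee_pos: [0.4276, 0.2689, 0.2012]
eef_rot: [0.718, 0.696, 0.001, -0.0]
force: [-0.3, -0.3, 0.7]
width: 0.999
grasp_force: 0.0
```

Call:
{"method": "step_arm", "body": {
  "commands": [
    [1,0.52,-0.7,0,0],
    [1,0.52,-0.7,0,0],
    [1,0.52,-0.7,0,0],
    [1,0.52,-0.7,0,0],
    [1,0.52,-0.7,0,0]
  ]
}}

```text
clock: 22.25
ee_pos: [0.3617, 0.3201, 0.2005]
eef_rot: [0.72, 0.694, 0.0, 0.001]
force: [0.6, -0.6, -0.8]
width: 0.999
grasp_force: 0.0
```

```bash
python3 - <<'E'
from h import *
f=grab("wrist","wbook")
print(np.round(f["W"][:3,3],3),[(r["confidence"],np.round(r["location"],4)) for r in bot.pinpoint("wrist","book")])
print(top_of(f,(.355,.32),.09))
plan(.355,.319,.016,88)
E
```

```text
[0.363 0.386 0.346] [(0.83, array([0.3507, 0.3179, 0.0029]))]
(0.0241, ([0.3535, 0.3217], [124.0, 68.0], 89.7), 6901)
at [0.3611 0.3206 0.2006] yaw 87.9 -> shift [-0.017 -0.061  1.846] turn -0.0 t 22.4
```

View pics/wbook.png

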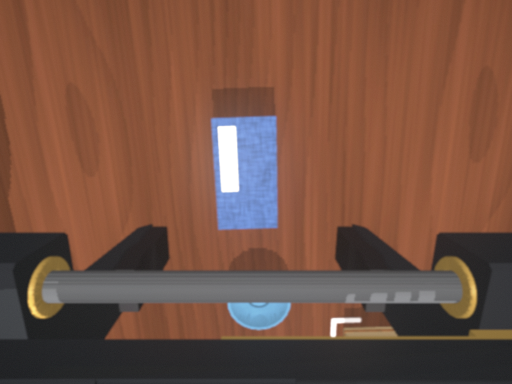

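Call:
{"method": "step_arm", "body": {
  "commands": [
    [1,0.01,-0.08,0.6,-0.01],
    [1,0.01,-0.08,1,-0.01],
    [1,0.01,-0.08,1,-0.01]
  ]
}}

```text
clock: 22.72
ee_pos: [0.3511, 0.3212, 0.0988]
eef_rot: [0.708, 0.706, -0.003, 0.0]
force: [0.2, -0.2, 0.5]
width: 0.998
grasp_force: 0.0
```

Call:
{"method": "step_arm", "body": {
  "commands": [
    [1,0,0,0.5,0],
    [1,0,0,0.8,0],
    [1,0,0,0.95,0],
    [1,0,0,0.95,0]
  ]
}}

```text
clock: 23.22
ee_pos: [0.3526, 0.323, 0.0062]
eef_rot: [0.708, 0.706, 0.0, 0.0]
force: [0.6, 0.6, -1.0]
width: 1.003
grasp_force: 0.0
```

Call:
{"method": "step_arm", "body": {
  "commands": [
    [0,0,0,0,0],
    [0,0,0,0,0],
    [0,0,0,0,0],
    [0,0,0,0,0],
    [0,0,0,0,0],
    [0,0,0,0,0]
  ],
  "force": 30
}}

```text
clock: 23.98
ee_pos: [0.3533, 0.3235, 0.0068]
eef_rot: [0.708, 0.706, 0.002, 0.0]
force: [1.6, 0.3, 7.3]
width: 0.771
grasp_force: 30.0
```

```bash
python3 - <<'E'
from h import *
plan(.5625,.030,.10,89.3)
E
```

```text
at [0.3533 0.3235 0.0068] yaw 89.8 -> shift [-2.927  2.103 -0.932] turn 0.003 t 24.0
```

Call:
{"method": "step_arm", "body": {
  "commands": [
    [0,0,0,-0.2,0],
    [0,0,0,-0.5,0],
    [0,0,0,-0.8,0],
    [0,0,0,-1,0]
  ]
}}

```text
clock: 24.48
ee_pos: [0.3517, 0.3227, 0.107]
eef_rot: [0.708, 0.706, 0.0, -0.0]
force: [0.6, 0.5, -3.0]
width: 0.772
grasp_force: 30.0
```

Call:
{"method": "step_arm", "body": {
  "commands": [
    [0,-0.2,0.14,0,0],
    [0,-0.5,0.36,0,0],
    [0,-0.8,0.57,0,0],
    [0,-0.98,0.7,0,0]
  ]
}}

```text
clock: 24.98
ee_pos: [0.4222, 0.2224, 0.1058]
eef_rot: [0.709, 0.705, -0.001, 0.0]
force: [0.1, 0.5, -3.0]
width: 0.771
grasp_force: 30.0
```

Call:
{"method": "step_arm", "body": {
  "commands": [
    [0,-0.3,0.21,0,0],
    [0,-0.6,0.42,0,0],
    [0,-0.98,0.7,0,0]
  ]
}}

```text
clock: 25.35
ee_pos: [0.4909, 0.1262, 0.1056]
eef_rot: [0.707, 0.707, -0.001, -0.001]
force: [0.9, 0.1, -3.1]
width: 0.769
grasp_force: 30.0
```

Call:
{"method": "step_arm", "body": {
  "commands": [
    [0,-0.3,0.21,0,0],
    [0,-0.6,0.42,0,0],
    [0,-0.85,0.6,0,0],
    [0,-0.95,0.67,0,0],
    [0,-0.95,0.67,0,0]
  ]
}}

```text
clock: 25.98
ee_pos: [0.5577, 0.0312, 0.1055]
eef_rot: [0.708, 0.706, -0.0, -0.0]
force: [-0.3, 0.7, -4.2]
width: 0.774
grasp_force: 30.0
```

```bash
python3 - <<'E'
from h import *
for n in ("top","scene"):
    f=grab(n,n+"7");print([(l,round(r["confidence"],2),np.round(r["location"],4)) for l in("board","book","dish") for r in bot.pinpoint(n,l)][:6])
print(bot.sense()["width"])
plan(.5625,.030+.0015,.032,89.3)
E
```

```text
[('book', 0.55, array([0.5571, 0.0296, 0.0965])), ('dish', 0.87, array([ 5.977e-01, -2.234e-01,  5.000e-04]))]
[('board', 0.77, array([ 5.623e-01,  2.840e-02, -5.000e-04])), ('book', 0.89, array([0.5587, 0.0293, 0.0997])), ('dish', 0.93, array([ 5.957e-01, -2.224e-01,  4.000e-04]))]
0.7693201340015318
at [0.558  0.0321 0.1057] yaw 89.9 -> shift [-0.006  0.046  0.737] turn 0.003 t 26.4
```

View pics/scene7.png

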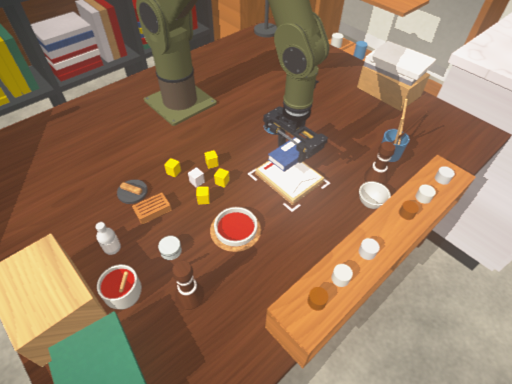

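The picture shows the book held level over the board (290,155). The board lies between its marks, and the dish is on the mat (237,225). I'll lower the book now.

Call:
{"method": "step_arm", "body": {
  "commands": [
    [0,0,0.05,0.2,0.003],
    [0,0,0.05,0.4,0.003],
    [0,0,0.05,0.55,0.003],
    [0,0,0.05,0.66,0.003],
    [0,0,0.05,0.71,0.003],
    [0,0,0.05,0.74,0.003],
    [0,0,0.05,0.74,0.003],
    [0.95,0,0.05,0.74,0.003],
    [1,0,0.05,0.74,0.003],
    [1,0,0.05,0.74,0.003],
    [1,0,0.05,0.5,0.003],
    [1,0,0.05,0,0.003]
  ]
}}

```text
clock: 27.88
ee_pos: [0.5619, 0.0312, 0.1051]
eef_rot: [0.711, 0.703, -0.002, -0.001]
force: [0.7, 0.3, -0.7]
width: 1.001
grasp_force: 0.0
```

Call:
{"method": "step_arm", "body": {
  "commands": [
    [1,-0.5,0,-1,0],
    [1,-1,-0.5,-1,0],
    [1,-1,-0.9,-1,0]
  ]
}}

```text
clock: 28.25
ee_pos: [0.4763, -0.0691, 0.2068]
eef_rot: [0.712, 0.702, 0.002, 0.003]
force: [-0.4, -0.2, -0.0]
width: 0.999
grasp_force: 0.0
```

```bash
python3 - <<'E'
from h import *
for n in ("top","scene"):
    f=grab(n,n+"8");print([(l,round(r["confidence"],2),np.round(r["location"],4)) for l in("board","book","dish") for r in bot.pinpoint(n,l)][:6])
    print(top_of(f,(.562,.03),.09,zmin=.04,zmax=.055))
    print(top_of(f,(.385,-.3625),.065))
plan(.384,-.3625,.21,171.5)
E
```

```text
[('board', 0.74, array([ 0.5358, -0.4015, -0.0011])), ('board', 0.71, array([ 5.621e-01,  2.940e-02, -5.000e-04])), ('book', 0.83, array([0.5623, 0.0293, 0.0235])), ('book', 0.23, array([ 0.5953, -0.2234, -0.002 ])), ('dish', 0.7, array([ 0.5995, -0.2233, -0.0018]))]
(0.0497, ([0.5666, 0.0575], [56.0, 43.0], -0.2), 140)
(0.0299, ([0.3859, -0.3657], [86.0, 57.0], 79.5), 310)
[('board', 0.93, array([0.5615, 0.0314, 0.0015])), ('board', 0.15, array([0.7484, 0.23  , 0.0023])), ('book', 0.83, array([0.5629, 0.0286, 0.0233])), ('dish', 0.74, array([ 0.5979, -0.2247,  0.0007]))]
(0.0482, ([0.5636, 0.0272], [128.0, 70.0], 88.7), 654)
(0.0281, ([0.3837, -0.3632], [95.0, 62.0], 83.0), 518)
at [ 0.4763 -0.0654  0.2046] yaw 89.4 -> shift [-2.98  -0.893 -0.056] turn -0.456 t 28.6
```

Call:
{"method": "step_arm", "body": {
  "commands": [
    [1,-0.99,-0.3,0,0],
    [1,-0.99,-0.3,0,0],
    [1,-0.99,-0.3,0,0]
  ]
}}

```text
clock: 29.02
ee_pos: [0.4433, -0.1681, 0.2044]
eef_rot: [0.713, 0.701, -0.001, 0.0]
force: [0.4, 0.1, 0.1]
width: 1.002
grasp_force: 0.0
```

Call:
{"method": "step_arm", "body": {
  "commands": [
    [1,-0.99,-0.3,0,0],
    [1,-0.99,-0.3,0,0],
    [1,-0.99,-0.3,0,0]
  ]
}}

```text
clock: 29.4
ee_pos: [0.4125, -0.266, 0.2045]
eef_rot: [0.713, 0.701, -0.0, 0.0]
force: [0.9, 1.7, -0.2]
width: 1.001
grasp_force: 0.0
```

Call:
{"method": "step_arm", "body": {
  "commands": [
    [1,-0.99,-0.3,0,0.041],
    [1,-0.99,-0.3,0,0.041],
    [1,-0.99,-0.3,0,0.041],
    [1,-0.99,-0.3,0,0.041],
    [1,-0.99,-0.3,0,0.041]
  ]
}}

```text
clock: 30.02
ee_pos: [0.3829, -0.36, 0.2048]
eef_rot: [0.754, 0.657, 0.001, -0.0]
force: [-0.2, 0.3, 0.8]
width: 0.998
grasp_force: 0.0
```

```bash
python3 - <<'E'
from h import *
f=grab("wrist","wblock")
print([(r["confidence"],np.round(r["location"],4)) for r in bot.pinpoint("wrist","block")])
z,(c,sz,a),n=r=top_of(f,(.384,-.3635),.065);print(r)
plan(c[0],c[1],.007,a)
E
```

```text
[(0.76, array([ 0.3853, -0.3643,  0.0024])), (0.68, array([ 3.830e-01, -1.967e-01, -1.000e-04]))]
(0.0281, ([0.3828, -0.3615], [94.0, 57.0], 81.1), 4351)
at [ 0.3825 -0.3607  0.2049] yaw 82.1 -> shift [-0.009  0.004  1.979] turn 0.006 t 30.1
```

View pics/wblock.png

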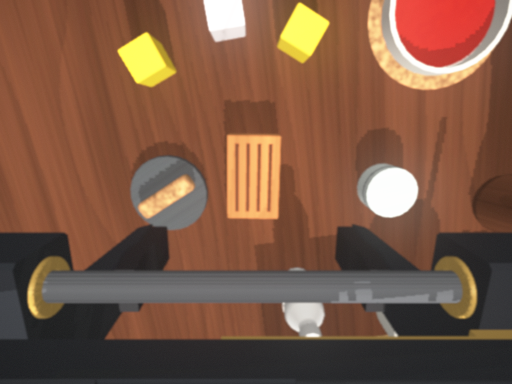

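Call:
{"method": "step_arm", "body": {
  "commands": [
    [0.47,0,0.01,0.6,0.005],
    [0.47,0,0.01,1,0.005],
    [0.47,0,0.01,1,0.005],
    [0.47,0,0.01,1,0.005]
  ]
}}

```text
clock: 30.62
ee_pos: [0.3833, -0.3626, 0.106]
eef_rot: [0.76, 0.65, 0.0, 0.001]
force: [-0.4, -0.4, 0.4]
width: 0.737
grasp_force: 0.0
```

Call:
{"method": "step_arm", "body": {
  "commands": [
    [0.47,0,0,0.4,0],
    [0.47,0,0,0.7,0],
    [0.47,0,0,0.9,0],
    [0.47,0,0,0.98,0],
    [0.47,0,0,0.98,0]
  ]
}}

```text
clock: 31.25
ee_pos: [0.3832, -0.3629, 0.0079]
eef_rot: [0.76, 0.65, 0.0, 0.001]
force: [-0.7, -0.3, 0.4]
width: 0.738
grasp_force: 0.0
```

Call:
{"method": "step_arm", "body": {
  "commands": [
    [0,0,0,0,0],
    [0,0,0,0,0],
    [0,0,0,0,0],
    [0,0,0,0,0],
    [0,0,0,0,0]
  ],
  "force": 30
}}

```text
clock: 31.88
ee_pos: [0.3832, -0.3631, 0.0081]
eef_rot: [0.76, 0.65, 0.0, 0.001]
force: [-0.4, 0.4, 7.3]
width: 0.655
grasp_force: 30.0
```

```bash
python3 - <<'E'
from h import *
plan(.5625,.030,.125,89.3)
E
```

```text
at [ 0.3832 -0.3631  0.0081] yaw 81.0 -> shift [ 4.161  1.16  -1.171] turn -0.046 t 31.9
```

Call:
{"method": "step_arm", "body": {
  "commands": [
    [0,0,0,-0.2,0],
    [0,0,0,-0.5,0],
    [0,0,0,-0.8,0],
    [0,0,0,-1,0]
  ]
}}

```text
clock: 32.38
ee_pos: [0.3824, -0.3626, 0.1084]
eef_rot: [0.76, 0.65, 0.0, 0.0]
force: [1.0, -0.2, -2.4]
width: 0.655
grasp_force: 30.0
```

Call:
{"method": "step_arm", "body": {
  "commands": [
    [0,0.2,0.05,-0.1,0],
    [0,0.5,0.14,-0.2,0],
    [0,0.8,0.22,-0.2,0],
    [0,1,0.28,-0.2,0]
  ]
}}

```text
clock: 32.88
ee_pos: [0.4261, -0.2663, 0.1273]
eef_rot: [0.76, 0.65, 0.0, -0.0]
force: [0.6, -0.3, -1.5]
width: 0.654
grasp_force: 30.0
```

Call:
{"method": "step_arm", "body": {
  "commands": [
    [0,0.35,0.1,0,0],
    [0,0.7,0.19,0,0],
    [0,1,0.28,0,0]
  ]
}}

```text
clock: 33.25
ee_pos: [0.4691, -0.1721, 0.1271]
eef_rot: [0.76, 0.65, 0.0, -0.0]
force: [-0.1, -0.5, -3.0]
width: 0.655
grasp_force: 30.0
```

Call:
{"method": "step_arm", "body": {
  "commands": [
    [0,0.35,0.1,0,0],
    [0,0.7,0.19,0,0],
    [0,1,0.28,0,0]
  ]
}}

```text
clock: 33.62
ee_pos: [0.5123, -0.0776, 0.1271]
eef_rot: [0.76, 0.65, 0.0, -0.0]
force: [0.1, -0.2, -1.9]
width: 0.659
grasp_force: 30.0
```

Call:
{"method": "step_arm", "body": {
  "commands": [
    [0,0.35,0.1,0,0],
    [0,0.7,0.19,0,-0.02],
    [0,1,0.28,0,-0.046],
    [0,1.0,0.28,0,-0.046]
  ]
}}

```text
clock: 34.12
ee_pos: [0.5562, 0.0188, 0.127]
eef_rot: [0.71, 0.705, 0.001, -0.001]
force: [0.0, -0.3, -2.3]
width: 0.657
grasp_force: 30.0
```

```bash
python3 - <<'E'
from h import *
for n in ("top","scene"):
    f=grab(n,n+"9");print([(l,round(r["confidence"],2),np.round(r["location"],4)) for l in("board","book","block","dish") for r in bot.pinpoint(n,l)][:6])
print(bot.sense()["width"])
plan(.5625,.0285,.0565,89.3)
E
```

```text
[('board', 0.85, array([ 0.5625,  0.0294, -0.003 ])), ('board', 0.62, array([ 0.5942, -0.225 , -0.005 ])), ('block', 0.62, array([0.5527, 0.0207, 0.1217])), ('dish', 0.84, array([ 0.5981, -0.2237, -0.0011]))]
[('board', 0.95, array([0.5642, 0.0299, 0.    ])), ('board', 0.52, array([0.7484, 0.2294, 0.002 ])), ('book', 0.96, array([0.563 , 0.0284, 0.0282])), ('block', 0.64, array([0.5551, 0.0139, 0.114 ])), ('block', 0.22, array([ 0.8013,  0.1428, -0.0009])), ('dish', 0.77, array([ 0.5967, -0.2266,  0.0017]))]
0.6552244847961299
at [0.5553 0.0147 0.1269] yaw 89.3 -> shift [0.139 0.071 0.704] turn -0.0 t 34.6
```

Call:
{"method": "step_arm", "body": {
  "commands": [
    [0,0.14,0.07,0,0],
    [0,0.14,0.07,0.2,0],
    [0,0.14,0.07,0.4,0],
    [0,0.14,0.07,0.55,0],
    [0,0.14,0.07,0.65,0],
    [0,0.14,0.07,0.7,0],
    [0,0.14,0.07,0.7,0],
    [0,0.14,0.07,0.7,0]
  ]
}}

```text
clock: 35.62
ee_pos: [0.5629, 0.0292, 0.0573]
eef_rot: [0.711, 0.703, 0.0, 0.0]
force: [0.4, -0.2, -1.5]
width: 0.658
grasp_force: 30.0
```

```bash
python3 - <<'E'
from h import *
s=bot.sense();print(s["force"],s["width"])
f=grab("scene","scene10");print([(l,round(r["confidence"],2),np.round(r["location"],4)) for l in("board","book","block","dish") for r in bot.pinpoint("scene",l)][:6])
plan(.5625,.0285,.0565,89.3)
E
```

```text
[ 0.44975354 -0.23832363 -1.47602674] 0.6579969600798307
[('board', 0.8, array([0.562 , 0.0299, 0.0022])), ('board', 0.25, array([0.7092, 0.3698, 0.0027])), ('book', 0.78, array([0.5649, 0.0263, 0.0249])), ('book', 0.18, array([ 0.53  , -0.398 , -0.0018])), ('dish', 0.57, array([ 0.5963, -0.2269,  0.0029]))]
at [0.5627 0.0291 0.0572] yaw 89.3 -> shift [-0.006 -0.002  0.007] turn 0.0 t 35.9
```

Call:
{"method": "step_arm", "body": {
  "commands": [
    [0,0,0,0.01,0],
    [0,0,0,0.01,0],
    [0.75,0,0,0.01,0],
    [0.75,0,0,0.01,0],
    [0.75,0,0,0.01,0],
    [0.75,0,0,-0.2,0],
    [0.75,0,0,-0.6,0],
    [0.75,0,0,-1,0]
  ]
}}

```text
clock: 36.88
ee_pos: [0.5623, 0.0292, 0.1578]
eef_rot: [0.711, 0.703, -0.0, -0.0]
force: [0.6, -1.1, -0.6]
width: 0.875
grasp_force: 0.0
```

Call:
{"method": "step_arm", "body": {
  "commands": [
    [1,-0.5,-0.06,-0.6,0],
    [1,-0.99,-0.06,-0.6,0],
    [1,-0.99,-0.06,-0.6,0]
  ]
}}

```text
clock: 37.25
ee_pos: [0.5553, -0.0769, 0.2184]
eef_rot: [0.715, 0.699, -0.001, 0.002]
force: [-0.8, 1.1, -0.1]
width: 1.001
grasp_force: 0.0
```

Call:
{"method": "step_arm", "body": {
  "commands": [
    [1,-0.99,-0.06,0,0],
    [1,-0.99,-0.06,0,0],
    [1,-0.99,-0.06,0,0]
  ]
}}

```text
clock: 37.62
ee_pos: [0.5473, -0.1719, 0.2164]
eef_rot: [0.713, 0.701, -0.001, 0.0]
force: [0.3, 0.3, 0.4]
width: 1.001
grasp_force: 0.0
```

```bash
python3 - <<'E'
from h import *
for n in ("top","scene"):
    f=grab(n,n+"11");print([(l,round(r["confidence"],2),np.round(r["location"],4)) for l in("board","book","block","dish","tin") for r in bot.pinpoint(n,l)][:7])
    print(top_of(f,(.562,.03),.07,zmin=.065,zmax=.09))
plan(.533,-.3995,.21,110)
E
```

```text
[('board', 0.85, array([ 0.56  ,  0.0286, -0.0011])), ('board', 0.35, array([ 5.343e-01, -3.970e-01,  4.000e-04])), ('book', 0.55, array([0.5636, 0.0291, 0.0203])), ('book', 0.54, array([ 0.4154, -0.5086,  0.0016])), ('block', 0.89, array([0.562 , 0.0298, 0.0481])), ('tin', 0.55, array([ 0.5339, -0.399 , -0.0018]))]
(0.0774, ([0.5662, 0.0292], [92.0, 55.0], -88.6), 348)
[('board', 0.7, array([ 5.652e-01,  2.960e-02, -3.000e-04])), ('book', 0.75, array([0.5638, 0.0267, 0.0235])), ('block', 0.77, array([0.5599, 0.031 , 0.0463])), ('block', 0.63, array([0.7133, 0.3694, 0.0018])), ('dish', 0.96, array([ 0.5986, -0.2262, -0.0018])), ('tin', 0.94, array([ 0.531 , -0.3958, -0.0029]))]
(0.076, ([0.563, 0.0271], [95.0, 59.0], -89.4), 436)
at [ 0.5483 -0.1684  0.2169] yaw 89.3 -> shift [-2.313 -0.126  0.069] turn -0.115 t 38.2
```

Call:
{"method": "step_arm", "body": {
  "commands": [
    [1,-0.99,-0.06,0,0],
    [1,-0.99,-0.06,0,0],
    [1,-0.99,-0.06,0,0]
  ]
}}

```text
clock: 38.6
ee_pos: [0.5397, -0.2721, 0.2168]
eef_rot: [0.714, 0.701, -0.001, 0.001]
force: [-0.2, -0.3, -0.1]
width: 0.999
grasp_force: 0.0
```

Call:
{"method": "step_arm", "body": {
  "commands": [
    [1,-0.99,-0.06,0,0],
    [1,-0.99,-0.06,0,0],
    [1,-0.99,-0.06,0,0]
  ]
}}

```text
clock: 38.98
ee_pos: [0.5328, -0.3693, 0.2166]
eef_rot: [0.713, 0.701, -0.001, 0.0]
force: [-0.7, 0.7, -0.3]
width: 0.998
grasp_force: 0.0
```

Call:
{"method": "step_arm", "body": {
  "commands": [
    [1,-0.33,0,0.1,-0.115],
    [1,-0.33,0,0.1,-0.115],
    [1,-0.33,0,0.1,-0.115],
    [1,-0.33,0,0.1,-0.115],
    [1,-0.33,0,0.1,-0.115]
  ]
}}

```text
clock: 39.6
ee_pos: [0.534, -0.3984, 0.2071]
eef_rot: [0.573, 0.819, 0.0, 0.0]
force: [0.2, -0.3, 0.2]
width: 1.0
grasp_force: 0.0
```

```bash
python3 - <<'E'
from h import *
f=grab("wrist","wtin")
print([(r["confidence"],np.round(r["location"],4)) for r in bot.pinpoint("wrist","tin")])
z,(c,sz,a),n=r=top_of(f,(.533,-.3985),.045);print(r)
P=f["P"];m=(np.hypot(P[...,0]-c[0],P[...,1]-c[1])<.04)&(abs(P[...,2]-z)<.005)&(f["depth"]>0)
cc,R=cv2.minEnclosingCircle((P[m][:,:2]*1000).astype(np.float32));print(cc,R)
plan(cc[0]/1000,cc[1]/1000,.010,110)
E
```

```text
[(0.61, array([ 5.325e-01, -3.966e-01,  3.000e-04]))]
(0.032, ([0.5316, -0.398], [55.0, 54.0], -68.4), 1986)
(531.5361938476562, -397.75323486328125) 27.93000030517578
at [ 0.5338 -0.3989  0.2071] yaw 110.0 -> shift [ 0.019 -0.018  1.971] turn 0.0 t 39.7
```

View pics/wtin.png

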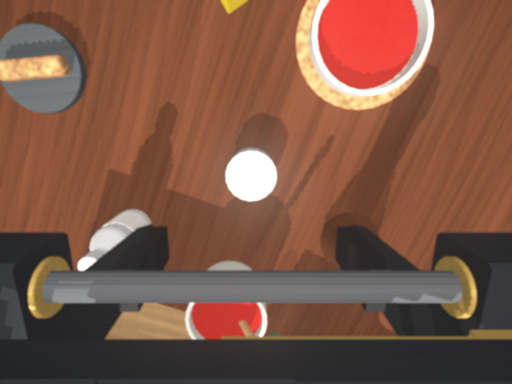

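Call:
{"method": "step_arm", "body": {
  "commands": [
    [0.7,0.02,-0.02,0.6,0],
    [0.7,0.02,-0.02,1,0],
    [0.7,0.02,-0.02,1,0],
    [0.7,0.02,-0.02,1,0]
  ]
}}

```text
clock: 40.2
ee_pos: [0.5321, -0.3989, 0.1085]
eef_rot: [0.574, 0.819, 0.0, 0.001]
force: [0.4, -0.4, 0.2]
width: 0.848
grasp_force: 0.0
```

Call:
{"method": "step_arm", "body": {
  "commands": [
    [0.7,0,0,0.4,0],
    [0.7,0,0,0.7,0],
    [0.7,0,0,0.9,0],
    [0.7,0,0,0.97,0],
    [0.7,0,0,0.97,0]
  ]
}}

```text
clock: 40.83
ee_pos: [0.5315, -0.3987, 0.0107]
eef_rot: [0.573, 0.819, 0.0, 0.001]
force: [-0.8, 0.5, 0.5]
width: 0.853
grasp_force: 0.0
```

Call:
{"method": "step_arm", "body": {
  "commands": [
    [0,0,0,0,0],
    [0,0,0,0,0],
    [0,0,0,0,0],
    [0,0,0,0,0],
    [0,0,0,0,0]
  ],
  "force": 25
}}

```text
clock: 41.45
ee_pos: [0.5319, -0.3986, 0.0108]
eef_rot: [0.573, 0.819, 0.0, 0.001]
force: [1.3, -0.0, 5.1]
width: 0.628
grasp_force: 25.0
```

```bash
python3 - <<'E'
from h import *
plan(.5625,.0285,.16,110)
E
```

```text
at [ 0.5319 -0.3986  0.0108] yaw 110.0 -> shift [ 3.906  1.752 -1.494] turn 0.0 t 41.5
```

Call:
{"method": "step_arm", "body": {
  "commands": [
    [0,0,0,-0.2,0],
    [0,0,0,-0.5,0],
    [0,0,0,-0.8,0],
    [0,0,0,-1,0]
  ]
}}

```text
clock: 41.95
ee_pos: [0.5308, -0.3986, 0.1117]
eef_rot: [0.574, 0.819, -0.0, 0.0]
force: [-0.5, -0.1, -3.4]
width: 0.627
grasp_force: 25.0
```

Call:
{"method": "step_arm", "body": {
  "commands": [
    [0,0.2,0.09,-0.3,0],
    [0,0.5,0.22,-0.5,0],
    [0,0.8,0.36,-0.5,0],
    [0,0.98,0.44,-0.5,0]
  ]
}}

```text
clock: 42.45
ee_pos: [0.5386, -0.2889, 0.1602]
eef_rot: [0.573, 0.82, 0.0, -0.001]
force: [-0.8, 0.4, -3.3]
width: 0.628
grasp_force: 25.0
```

Call:
{"method": "step_arm", "body": {
  "commands": [
    [0,0.35,0.16,0,0],
    [0,0.7,0.31,0,0],
    [0,0.98,0.44,0,0]
  ]
}}

```text
clock: 42.82
ee_pos: [0.546, -0.1828, 0.1596]
eef_rot: [0.573, 0.819, -0.0, -0.001]
force: [1.1, -0.5, -3.0]
width: 0.632
grasp_force: 25.0
```

Call:
{"method": "step_arm", "body": {
  "commands": [
    [0,0.35,0.16,0,0],
    [0,0.7,0.31,0,0],
    [0,0.98,0.44,0,0]
  ]
}}

```text
clock: 43.2
ee_pos: [0.554, -0.0757, 0.1596]
eef_rot: [0.573, 0.819, -0.0, -0.0]
force: [-0.8, 0.3, -2.4]
width: 0.631
grasp_force: 25.0
```

Call:
{"method": "step_arm", "body": {
  "commands": [
    [0,0.35,0.16,0,0],
    [0,0.7,0.31,0,0],
    [0,0.88,0.4,0,0],
    [0,0.96,0.43,0,0],
    [0,0.96,0.43,0,0]
  ]
}}

```text
clock: 43.82
ee_pos: [0.5616, 0.0275, 0.1597]
eef_rot: [0.573, 0.819, -0.0, -0.0]
force: [0.9, -0.7, -2.4]
width: 0.628
grasp_force: 25.0
```

```bash
python3 - <<'E'
from h import *
for n in ("top","scene"):
    f=grab(n,n+"12");print([(l,round(r["confidence"],2),np.round(r["location"],4)) for l in("board","block","dish","tin") for r in bot.pinpoint(n,l)][:7])
s=bot.sense();print(s["width"],s["force"])
plan(.5625,.0285,.0875,110)
E
```

```text
[('block', 0.74, array([ 0.7115,  0.3696, -0.0049])), ('block', 0.6, array([0.5656, 0.0306, 0.0458])), ('dish', 0.69, array([ 5.952e-01, -2.232e-01, -1.000e-04])), ('dish', 0.19, array([ 0.7969,  0.1442, -0.0044]))]
[('board', 0.91, array([0.5626, 0.0308, 0.002 ])), ('block', 0.96, array([0.5611, 0.0282, 0.0452])), ('dish', 0.86, array([ 0.5983, -0.2239,  0.0031])), ('tin', 0.74, array([0.5627, 0.0281, 0.1497]))]
0.6308726916182694 [-0.81104978 -0.20346975 -3.44136524]
at [0.5618 0.0277 0.1599] yaw 110.0 -> shift [0.005 0.009 0.724] turn -0.0 t 44.3
```

Call:
{"method": "step_arm", "body": {
  "commands": [
    [0,0,0.01,0.2,0],
    [0,0,0.01,0.4,0],
    [0,0,0.01,0.55,0],
    [0,0,0.01,0.65,0],
    [0,0,0.01,0.7,0],
    [0,0,0.01,0.725,0],
    [0,0,0.01,0.725,0],
    [0.6,0,0.01,0.725,0],
    [0.6,0,0.01,0.725,0],
    [0.6,0,0.01,0.725,0],
    [0.6,0,0.01,0.4,0],
    [0.6,0,0.01,0,0]
  ]
}}

```text
clock: 45.82
ee_pos: [0.5622, 0.0283, 0.1602]
eef_rot: [0.573, 0.819, -0.001, -0.001]
force: [0.3, -0.0, 1.0]
width: 0.8
grasp_force: 0.0
```

Call:
{"method": "step_arm", "body": {
  "commands": [
    [0.6,0,0,-0.6,0],
    [0.6,-0.4,-0.6,-0.6,0.11],
    [0.6,-0.6,-1,-0.6,0.11],
    [0.6,-0.6,-1,-0.6,0.11]
  ]
}}

```text
clock: 46.32
ee_pos: [0.486, -0.0662, 0.2203]
eef_rot: [0.708, 0.706, -0.002, -0.0]
force: [-0.4, 1.0, 0.6]
width: 0.798
grasp_force: 0.0
```

```bash
python3 - <<'E'
from h import *
for n in ("top","scene"):
    f=grab(n,n+"13");print([(l,round(r["confidence"],2),np.round(r["location"],4)) for l in("board","block","dish","tin") for r in bot.pinpoint(n,l)][:7])
    print(top_of(f,(.562,.03),.05,zmin=.095,zmax=.125),top_of(f,(.381,-.198),.03,zmin=.035))
plan(.381,-.198,.21,90)
E
```

```text
[('block', 0.37, array([0.562 , 0.0329, 0.0529])), ('block', 0.21, array([ 0.6753, -0.4335, -0.0023])), ('block', 0.15, array([ 0.5626, -0.5551, -0.0025])), ('dish', 0.82, array([ 0.5967, -0.2229, -0.0021])), ('tin', 0.39, array([0.5647, 0.0265, 0.0738]))]
(0.1099, ([0.5802, 0.0446], [17.0, 9.0], -45.5), 17) (0.0454, ([0.3831, -0.1999], [29.0, 24.0], -45.6), 53)
[('board', 0.71, array([0.5617, 0.03  , 0.0008])), ('block', 0.73, array([0.5615, 0.0263, 0.0468])), ('dish', 0.59, array([ 0.5964, -0.2254,  0.0029])), ('tin', 0.62, array([0.5633, 0.028 , 0.0749])), ('tin', 0.4, array([ 0.3618,  0.1617, -0.0017]))]
(0.1079, ([0.5636, 0.027], [55.0, 54.0], -42.6), 211) (0.0436, ([0.38, -0.1995], [34.0, 34.0], 6.0), 88)
at [ 0.4897 -0.0617  0.2197] yaw 90.3 -> shift [-1.358 -1.093  0.097] turn 0.002 t 46.8
```

Call:
{"method": "step_arm", "body": {
  "commands": [
    [0.6,-0.68,-0.55,0,0],
    [0.6,-0.68,-0.55,0,0],
    [0.6,-0.68,-0.55,0,0]
  ]
}}

```text
clock: 47.2
ee_pos: [0.4334, -0.1319, 0.2199]
eef_rot: [0.707, 0.707, -0.0, -0.0]
force: [-0.1, -0.2, -0.1]
width: 0.802
grasp_force: 0.0
```

Call:
{"method": "step_arm", "body": {
  "commands": [
    [0.6,-0.68,-0.55,0,0],
    [0.6,-0.68,-0.55,0,0],
    [0.6,-0.68,-0.55,0,0],
    [0.6,-0.68,-0.55,0,0]
  ]
}}

```text
clock: 47.7
ee_pos: [0.3818, -0.1972, 0.22]
eef_rot: [0.705, 0.709, 0.001, 0.0]
force: [-0.1, -0.5, 0.9]
width: 0.802
grasp_force: 0.0
```

```bash
python3 - <<'E'
from h import *
f=grab("wrist","wseal")
a=f["image"][:,:,::-1]
print([(round(r["confidence"],2),np.round(r["location"],4)) for r in bot.pinpoint("wrist","seal")])
z,(c,sz,an),n=r=top_of(f,(.381,-.198),.035,zmin=.03);print(r,proj(f,[*c,z]))
u,v=proj(f,[*c,z]);v0=max(v-110,0);u0=u-150;cv2.imwrite("pics/wsealc.png",cv2.resize(a[v0:v0+220,u0:u0+300],None,fx=2.5,fy=2.5))
for y in [(.431,-.137),(.294,-.228),(.4515,-.226),(.348,-.112)]: print(top_of(f,y,.04,zmin=.03))
plan(c[0],c[1],.012,an)
E
```

```text
[(0.92, array([ 0.4476, -0.2268,  0.0019])), (0.87, array([ 0.3452, -0.1118, -0.0007])), (0.84, array([ 0.382 , -0.1976, -0.0015])), (0.71, array([ 0.2924, -0.2294,  0.0019])), (0.69, array([ 0.4327, -0.1417,  0.0037]))]
(0.0439, ([0.3776, -0.1969], [34.0, 34.0], 1.5), 949) [249, 177]
(0.0439, ([0.4314, -0.1384], [34.0, 34.0], -68.6), 1066)
(0.0439, ([0.2943, -0.2282], [34.0, 34.0], -69.4), 900)
(0.044, ([0.449, -0.2251], [34.0, 34.0], -37.5), 889)
(0.044, ([0.346, -0.1134], [34.0, 34.0], -20.6), 1135)
at [ 0.3815 -0.1972  0.2199] yaw 90.4 -> shift [ 2.000e-03 -4.200e-02  2.079e+00] turn 0.494 t 47.8
```

View pics/wsealc.png

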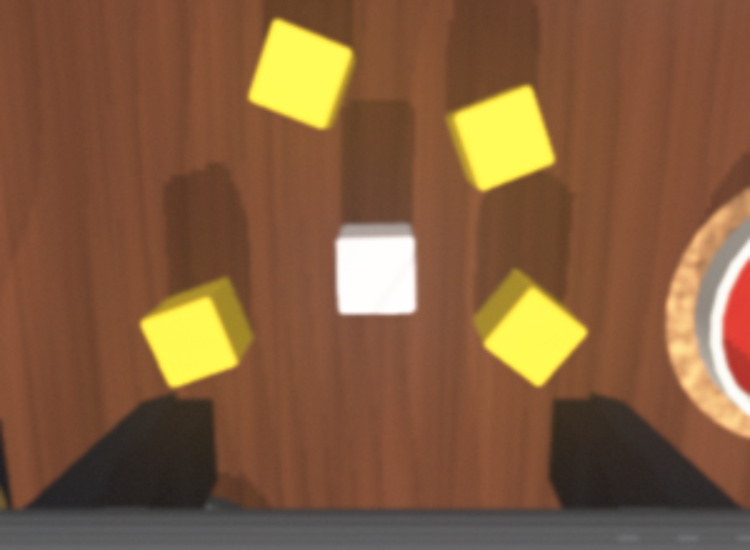

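The crop shows one white stone prism, at about (375,275), with four yellow look-alikes round it at (300,75), (500,138), (195,340) and (535,335). The white one fits the description, so I'm taking it.

Call:
{"method": "step_arm", "body": {
  "commands": [
    [0.2,0,-0.03,0.6,-0.006],
    [0.2,0,-0.03,1,-0.006],
    [0.2,0,-0.03,1,-0.006],
    [0.2,0,-0.03,1,-0.006]
  ]
}}

```text
clock: 48.3
ee_pos: [0.3779, -0.1984, 0.1208]
eef_rot: [0.699, 0.715, 0.0, 0.001]
force: [-0.3, 0.3, 1.0]
width: 0.601
grasp_force: 0.0
```

Call:
{"method": "step_arm", "body": {
  "commands": [
    [0.2,0,0,0.4,0],
    [0.2,0,0,0.6,0],
    [0.2,0,0,0.75,0],
    [0.2,0,0,0.88,0],
    [0.2,0,0,0.98,0],
    [0.2,0,0,1,0],
    [0.2,0,0,1,0]
  ]
}}

```text
clock: 49.18
ee_pos: [0.3659, -0.1982, 0.0273]
eef_rot: [0.697, 0.717, -0.013, -0.016]
force: [-0.2, -0.5, 0.6]
width: 0.601
grasp_force: 0.0
```

Call:
{"method": "step_arm", "body": {
  "commands": [
    [-0.6,0,0,0.05,0],
    [-0.6,0,0,0.05,0],
    [-0.6,0,0,0.05,0],
    [-0.6,0,0,0.05,0],
    [-0.6,0,0,0.05,0],
    [-0.6,0,0,0.05,0]
  ],
  "force": 25
}}

```text
clock: 49.92
ee_pos: [0.3649, -0.1976, 0.0219]
eef_rot: [0.697, 0.717, -0.013, -0.018]
force: [1.4, -1.3, 7.0]
width: 0.387
grasp_force: 24.5
```

```bash
python3 - <<'E'
from h import *
plan(.5633,.0278,.20,91.5)
E
```

```text
at [ 0.3649 -0.1976  0.0219] yaw 91.6 -> shift [ 2.212  1.967 -1.851] turn 0.0 t 49.9
```

Call:
{"method": "step_arm", "body": {
  "commands": [
    [-0.6,0,0,-0.2,0],
    [-0.6,0.1,0.1,-0.5,0],
    [-0.6,0.2,0.2,-0.8,0],
    [-0.6,0.3,0.27,-1,0],
    [-0.6,0.3,0.27,-1,0],
    [-0.6,0.3,0.27,-1,0]
  ]
}}

```text
clock: 50.68
ee_pos: [0.3931, -0.1675, 0.1192]
eef_rot: [0.697, 0.716, -0.014, -0.02]
force: [-0.2, 0.4, -2.7]
width: 0.39
grasp_force: 24.5
```

```bash
python3 - <<'E'
from h import *
s=bot.sense();print(s["width"],s["force"],s["eef_rot"])
f=grab("scene","scene14");grab("wrist","w14")
print([(round(r["confidence"],2),np.round(r["location"],4),proj(f,r["location"])) for r in bot.pinpoint("scene","seal")])
plan(.5633,.0278,.20,91.5)
a=cv2.imread("pics/scene14.png");cv2.imwrite("pics/scene14c.png",cv2.resize(a[60:260,100:360],None,fx=3,fy=3,interpolation=cv2.INTER_CUBIC))
E
```

```text
0.3899453091061742 [-0.22973728  0.39178725 -2.67169473] [ 0.69721402  0.71645122 -0.01386665 -0.01994956]
[(0.7, array([ 0.4511, -0.2264, -0.0013]), [203, 200]), (0.64, array([ 0.434 , -0.1381, -0.0019]), [222, 183]), (0.56, array([ 0.3941, -0.164 ,  0.098 ]), [205, 157]), (0.47, array([ 0.293 , -0.2279,  0.0048]), [173, 170]), (0.41, array([ 0.3478, -0.1128,  0.0004]), [212, 164]), (0.4, array([ 0.2859, -0.37  ,  0.0033]), [133, 192])]
at [ 0.3931 -0.1672  0.1189] yaw 91.5 -> shift [ 1.911  1.714 -0.876] turn 0.0 t 50.8
```

View pics/scene14c.png

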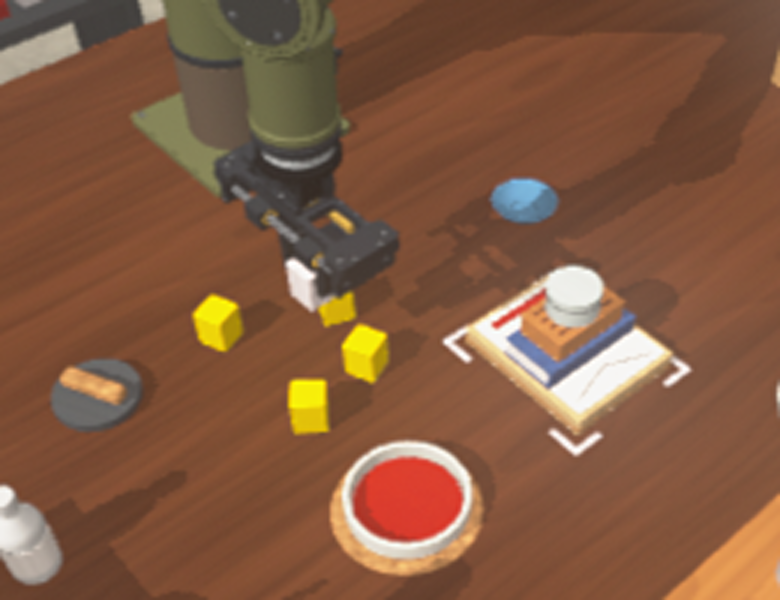

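The picture shows the white seal held at (305,285), the pile upright at (570,310), the board between its marks and the dish on the mat.

Call:
{"method": "step_arm", "body": {
  "commands": [
    [-0.6,0.1,0.09,-0.3,0],
    [-0.6,0.3,0.27,-0.6,0],
    [-0.6,0.6,0.53,-0.7,0],
    [-0.6,0.9,0.8,-0.75,0],
    [-0.6,0.96,0.86,-0.75,0]
  ]
}}

```text
clock: 51.45
ee_pos: [0.4824, -0.0666, 0.1915]
eef_rot: [0.696, 0.718, -0.012, -0.02]
force: [-0.1, 0.6, -1.5]
width: 0.388
grasp_force: 24.5
```

Call:
{"method": "step_arm", "body": {
  "commands": [
    [-0.6,0.3,0.27,0,0],
    [-0.6,0.6,0.53,0,0],
    [-0.6,0.8,0.72,0,0],
    [-0.6,0.95,0.85,-0.12,0],
    [-0.6,0.95,0.85,-0.12,0],
    [-0.6,0.95,0.85,-0.12,0]
  ]
}}

```text
clock: 52.2
ee_pos: [0.5623, 0.0261, 0.1995]
eef_rot: [0.697, 0.716, -0.015, -0.02]
force: [0.2, -0.7, -0.4]
width: 0.388
grasp_force: 24.5
```

```bash
python3 - <<'E'
from h import *
from scipy.spatial.transform import Rotation as Ro
s=bot.sense();print(s["width"],s["force"],Ro.from_quat(s["eef_rot"]).as_matrix()[:,2])
for n in("scene","top"):
    f=grab(n,n+"15")
    print([(l,round(r["confidence"],2),np.round(r["location"],4)) for l in("board","dish","tin","seal") for r in bot.pinpoint(n,l) if r["location"][1]>-.05 or l=="dish"])
    I=f["image"].astype(int);P=f["P"]
    m=(I.min(-1)>110)&(I.max(-1)-I.min(-1)<50)&(np.hypot(P[...,0]-s["ee_pos"][0],P[...,1]-s["ee_pos"][1])<.04)&(P[...,2]>.125)
    Q=P[m];print(len(Q))
    if len(Q)>20:
        print(Q.min(0),Q.max(0));q=Q-np.median(Q,0);print("normal",np.linalg.svd(q,full_matrices=False)[2][2])
    if n=="scene": cv2.imwrite("pics/scene15c.png",cv2.resize(f["image"][80:220,220:380,::-1],None,fx=4,fy=4,interpolation=cv2.INTER_CUBIC))
plan(.5633,.0278,.13,91.5)
E
```

```text
0.38816678260186127 [ 0.17268618 -0.71433755 -0.44285588] [-0.04903439  0.00665611 -0.99877491]
[('board', 0.91, array([ 5.621e-01,  2.780e-02, -3.000e-04])), ('dish', 0.88, array([ 0.5968, -0.2237,  0.0027])), ('tin', 0.8, array([0.5605, 0.0314, 0.0781])), ('seal', 0.77, array([0.5646, 0.0301, 0.1754]))]
319
[ 0.536424   -0.01136257  0.17789298] [0.60134166 0.03953355 0.37879252]
normal [ 0.06272023 -0.99565623 -0.06881019]
[('board', 0.55, array([ 0.5615,  0.0302, -0.0015])), ('tin', 0.35, array([0.5648, 0.0289, 0.0759]))]
8
at [0.5636 0.028  0.2007] yaw 91.6 -> shift [-0.009  0.029  0.706] turn 0.0 t 52.7
```

View pics/scene15c.png

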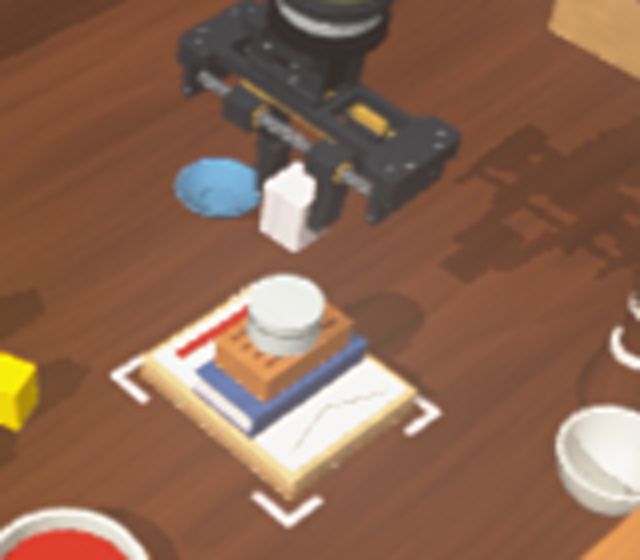

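Call:
{"method": "step_arm", "body": {
  "commands": [
    [-0.6,0,0,0.2,0],
    [-0.6,0,0.01,0.4,0],
    [-0.6,0,0.02,0.55,0],
    [-0.6,0,0.03,0.64,0],
    [-0.6,0,0.03,0.68,0],
    [-0.6,0,0.03,0.7,0],
    [-0.6,0,0.03,0.7,0],
    [-0.6,0,0.03,0.7,0]
  ]
}}

```text
clock: 53.7
ee_pos: [0.5637, 0.0289, 0.131]
eef_rot: [0.697, 0.717, -0.013, -0.019]
force: [-0.4, -0.2, -1.6]
width: 0.388
grasp_force: 24.5
```

```bash
python3 - <<'E'
from h import *
s=bot.sense();print(s["width"],s["force"])
f=grab("scene","scene16")
print([(l,round(r["confidence"],2),np.round(r["location"],4)) for l in("tin","seal") for r in bot.pinpoint("scene",l) if r["location"][1]>-.05])
plan(.5633,.0278,.13,91.5)
E
```

```text
0.38762143981225733 [-0.43459133 -0.17574706 -1.64093531]
[('tin', 0.55, array([0.5651, 0.0315, 0.0787])), ('seal', 0.71, array([0.562 , 0.0333, 0.1099]))]
at [0.5636 0.0288 0.1308] yaw 91.6 -> shift [-0.01  -0.003  0.008] turn 0.0 t 53.9
```

Call:
{"method": "step_arm", "body": {
  "commands": [
    [-0.6,0,0,0.01,0],
    [-0.6,0,0,0.01,0],
    [-0.6,0,0,0.01,0]
  ]
}}

```text
clock: 54.22
ee_pos: [0.5636, 0.0289, 0.13]
eef_rot: [0.697, 0.717, -0.013, -0.019]
force: [-0.4, -0.1, 3.9]
width: 0.386
grasp_force: 24.6
```

Call:
{"method": "step_arm", "body": {
  "commands": [
    [-0.6,0,0,0.01,0],
    [-0.6,0,0,0.01,0],
    [-0.6,0,0,0.01,0]
  ]
}}

```text
clock: 54.6
ee_pos: [0.5636, 0.029, 0.1299]
eef_rot: [0.697, 0.717, -0.013, -0.019]
force: [-3.1, -1.3, 11.9]
width: 0.386
grasp_force: 24.5
```

Call:
{"method": "step_arm", "body": {
  "commands": [
    [-0.6,0,0,-0.01,0],
    [-0.6,0,0,-0.01,0],
    [-0.1,0,0,-0.01,0],
    [0,0,0,-0.01,0],
    [0.15,0,0,-0.01,0],
    [0.15,0,0,-0.01,0],
    [0.15,0,0,-0.2,0],
    [0.15,0,0,-0.45,0],
    [0.15,0,0,-0.8,0],
    [0.15,0,0,-1,0]
  ],
  "force": 8
}}

```text
clock: 55.85
ee_pos: [0.5685, 0.0282, 0.2301]
eef_rot: [0.697, 0.717, -0.012, -0.019]
force: [0.5, 0.2, 0.4]
width: 0.571
grasp_force: 0.0
```

Call:
{"method": "step_arm", "body": {
  "commands": [
    [0.15,0.3,-1,-0.3,0],
    [0.15,0.6,-1,-0.3,0],
    [0.15,1,-1,-0.3,0],
    [0.15,1,-1,-0.3,0],
    [0.15,1,-1,-0.3,0]
  ]
}}

```text
clock: 56.48
ee_pos: [0.4668, 0.124, 0.2638]
eef_rot: [0.697, 0.716, -0.013, -0.019]
force: [-0.2, 0.1, -0.4]
width: 0.572
grasp_force: 0.0
```

```bash
python3 - <<'E'
from h import *
for n in("scene","top"):
    f=grab(n,n+"17")
    print([(l,round(r["confidence"],2),np.round(r["location"],4)) for l in("board","dish","book","block","tin","seal") for r in bot.pinpoint(n,l) if np.hypot(r["location"][0]-.562,r["location"][1]-.03)<.06 or l=="dish"])
    print(top_of(f,(.562,.03),.04,zmin=.14,zmax=.17))
    if n=="scene": cv2.imwrite("pics/scene17c.png",cv2.resize(f["image"][60:290,90:410,::-1],None,fx=2.4,fy=2.4,interpolation=cv2.INTER_CUBIC))
    for l in "brush_a brush_pot pigment_pot saucer glue baren water_bowl".split(): print(l,[np.round(r["location"][:2],3).tolist() for r in bot.pinpoint(n,l)][:2],end=" ")
E
```

```text
[('dish', 0.58, array([ 0.5977, -0.2244,  0.0015])), ('book', 0.77, array([0.5653, 0.0285, 0.0247])), ('block', 0.67, array([0.5613, 0.0327, 0.0459])), ('tin', 0.48, array([0.5591, 0.0296, 0.0728])), ('seal', 0.84, array([0.5631, 0.0328, 0.1066]))]
(0.1518, ([0.564, 0.0268], [34.0, 34.0], 1.7), 101)
brush_a [[0.751, 0.231], [0.673, -0.438]] brush_pot [[0.711, 0.37], [0.56, -0.555]] pigment_pot [[0.561, -0.551], [0.284, -0.372]] saucer [[0.365, 0.16], [0.675, -0.44]] glue [[0.42, -0.51]] baren [[0.285, -0.371]] water_bowl [[0.801, 0.145]] [('dish', 0.6, array([ 0.5965, -0.2234, -0.0006])), ('block', 0.5, array([0.561 , 0.0322, 0.0506])), ('tin', 0.55, array([0.5665, 0.029 , 0.0746]))]
(nan, ([0.0, 0.0], [0.0, 0.0], 0.0), 0)
brush_a [[0.674, -0.436], [0.751, 0.236]] brush_pot [[0.712, 0.373]] pigment_pot [[0.561, -0.554]] saucer [[0.6, -0.221], [0.366, 0.158]] glue [[0.417, -0.512]] baren [[0.281, -0.372]] water_bowl [[0.801, 0.145]]
  return _methods._mean(a, axis=axis, dtype=dtype,
  ret = ret.dtype.type(ret / rcount)
```

View pics/scene17c.png

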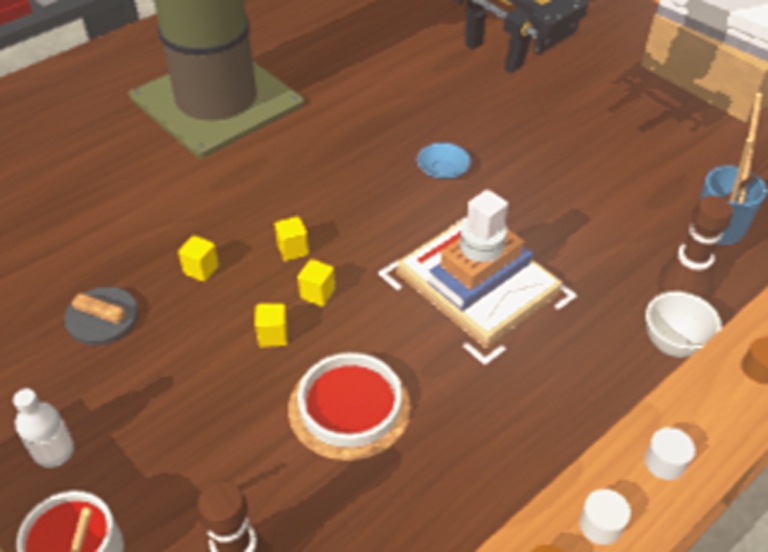

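The pile stands upright at (485,240) in the order book, block, tin, seal. The board is between its marks, the dish is on the mat (350,400), and the bystanders are where they were.

```bash
python3 -c "
from workcell import bot
print(bot.finish_job())"
```

```text
the job is handed in; nothing more can be done
None
```

I handed the job in at about 57 s of robot time; no verdict came back. In the last pictures the dish is on the cork mat, the board lies square between the marks, and book, block, tin and seal stand in one upright pile on it.

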